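# Close a storage tin with the hand-crank lid press

## Robot

A 7-joint arm with a two-finger parallel gripper is mounted at the origin on the work surface. World frame = base frame: x ahead of the robot, y to its left, z up, the work surface at z = 0. Lengths are in m, angles in rad, forces in N, time in s.
With the tool pointing down it reaches from about 0.4 to 0.9 m from the base axis. Payload 5.5 kg.
Tool frame: the origin (TCP) lies midway between the tips of the shut fingers; the grasp point (between the pads) lies 19 mm behind it; x points along the fingers, z is the direction in which the jaws open and shut, and the axes are right-handed (so a half turn about x gives the same grasp; the last joint's range is limited). The gripper opens to 92 mm and grips with 3 to 60 N. Pads are 19 mm wide; open, the fingers measure 130 mm over their backs; the gripper's body (75 mm by 190 mm) begins 47 mm behind the grasp point.
Start: joints at [-0.886, 0.501, -0.427, 1.55, 0.221, 1.138, -0.21], TCP at [0.266, 0.593, 0.227] pointing down, gripper open.
Joint ranges: [-2.88, 2.88], [-0.31, 2.03], [-1.54, 1.56], [0.2, 2.42], [-1.41, 4.55], [0.19, 2.02], [-2.57, 2.57]. Speed limits (rad/s): [2.57, 2.57, 3.14, 3.14, 3.14, 3.14, 3.14].

## Interface

Orientations are given as a unit quaternion [x, y, z, w].
In Python, from plant import sensors, grab_frame, camera_model, job, search_frame, silhouettes, spot_point gives the robot as it stands.
- The arm moves only by the tool drive_tool, never from a script. Its arguments are lists of equal length, an entry for each row: "travel": the shift along the tool's x, y, z in m, a list of three; "twist": the turn, a rotation vector about the tool's x, y, z in rad, a list of three. In form: {"travel": [[dx, dy, dz], ...], "twist": [[ax, ay, az], ...]}. A call has 1 to 12 rows; each row is the pose to reach, as a shift and turn from the pose measured when the call began, along the tool's axes at that moment; what a row does not reach only later rows make up. A row lasts 1/12 s, in which the tool goes at most 41.7 mm and 7.16 degrees, less where a joint would pass 70% of its speed; a pose out of reach is approached as far as the arm can. A call with a gripper value outside its range is refused whole. "jaw" is the finger opening in m, from 0 to 0.0918, set as the call begins (left out, the last holds). The fingers move at their own pace and stop on an object; "squeeze" is the grip in N (left out, the last holds). Time passes only in rows, so rows that repeat a pose let the fingers close. It gives the time, the measured TCP pose, the force and the opening at its end, in the units of the state.
- sensors.get_state(): the state, without advancing time (a new reading comes with each control period).
- grab_frame(name): name is "scene" or "top" or "wrist"; returns the picture (480x640x3 uint8, blue, green, red); there is no depth.
- camera_model(name): a dict with "intrinsics" (3x3 intrinsics, pixels), "pose" (4x4, takes a point from camera to world coordinates). Camera axes: x right, y down, z forward; pixel columns grow to the right and rows downward; lengths in m; the calibration is good to about 2 mm. A picture is of the moment at which its call begins: read the wrist's pose just before it. camera_model takes no time and is no camera call; for the wrist camera it gives the pose at the moment of the call.
- job.hand_in(): hands the job in, once; it reports no verdict.
Trained networks look in the newest picture that a camera, given by its name, has taken for a name from the list of things; names that differ only in an ending like _2 or _b are one class to them, and where a whole thing is asked for, a point or a joint stands for the part that bears it (a point fixed in the world has none). Each returns a list of dicts, best first, with "conf" (0 to 1); they miss things now and then, are a little off and sometimes report something else, mostly with a low value. They report only what shows in the picture. A call takes as long as a camera call. They do not tell look-alikes from the thing itself.
- search_frame(camera, name): "box" ([left, top, right, bottom] in pixels, round what is visible of it).
- silhouettes(camera, name): "pixels" (480x640 bool, what is visible of it) and "box" ([left, top, right, bottom] in pixels, round what is visible of it).
- spot_point(camera, name): "pixel" ([column, row] in pixels: a listed point, or the origin of a listed thing).
The state is a dict: "time_s": time; "joint_positions": joint angles; "qd": joint speeds; "effort": joint torques, N m; "eef_pos": TCP position; "ee_rot": TCP orientation; "ft_force": force on the tool from outside, world axes, zero at the start; "moment": the same for the moment, N m; "finger_gap": opening from 0.0 (shut) to 1.0 (fully open).
Only numpy, scipy, OpenCV 4.12 (cv2) and the standard library are available. Lean on these libraries where they do the work, as an engineer would, in place of code of your own. Each camera call takes 0.05 s, during which the arm holds its last target.

## Task

Close the storage tin with the lid press, in this order: push the tray with the lidded tin fully home under the press, fit the removable crank fully down over the square shaft on top, and turn it clockwise (seen from above) until the screw comes to its stop, so that the foot clamps the lid. Then lift the crank off and put it down in the shallow grey tote on the left that holds just a spoon, leaving the tin clamped, and without tipping the tin, knocking its lid out of place or moving the small bowl or the jar.

Things in the scene. Friction and masses are not known exactly. Their poses are not given: they have to be found in the camera images.
- press: the fixed lid press, origin on the table under its screw axis. Grey base plate (170 mm along x, y = -70 to +240, 12 high), two steel columns (18 thick, at x = +-68), a grey head across them (165 along x, 56 along y, 146 to 178 mm above the table) with the upright square shaft on top and the ring-shaped foot below. Its sliding tray comes out along the press's own +y
- tray (a joint): how far the tray has been pushed in, m: 0 pulled out (as at the start), 0.135 fully home at its stop with the tin right under the foot. It slides along the press's own -y, takes about 3 to 5 N to move and stays where it is left
- tray_handle (a point): middle of the upright round black handle post at the tray's outer end: 18 mm thick, 60 mm tall, its top 30 mm above this point, its lower end stands on the tray 22 mm above the table; the tin's axis is 115 mm from the post, towards the press. Axes as the press's
- tin_mouth (a point): centre of the tin's mouth, in the plane of its rim, 88 mm above the table. The round metal tin (72 mm outside, 64 mm inside, 66 tall), its lid set on it, stands loose in a low round rim on the tray. z points up
- lid_center (a point): the tin's loose lid, half-way up its 29 mm. From below: an aluminium plug 60 mm wide, 8 high, bevelled; a flange 72 wide, 5 high; an upright round black knob 18 thick, 16 high. It is set loosely on the tin and must stay seated so: the plug is in the tin's mouth, the flange rests on the rim and this point is 6.5 mm above tin_mouth. z points up
- crank_hub (a point): the loose crank (0.22 kg, mostly hub): centre of its hub, a steel block 30 x 30 x 30 mm with an upright square through hole 17 mm wide, parallel to its sides. A flat arm (14 wide, 10 high, level with the hub's underside) runs along this point's +x to the upright knob, 65 mm from the hub's axis. It lies on the table, knob up. z points up
- crank_grip (a point): middle of the crank's upright black knob, 20 mm thick, which spins freely: it reaches from 12 to 56 mm above the hub's underside and this point is 36 mm above that underside. (Its yaw means nothing)
- shaft_seat (a point): where crank_hub is when the crank is fully on: on the axis of the upright square shaft, 15 mm above the round shoulder (32 wide) the hub rests on, which is 184 mm above the table, 6 above the head. The shaft is 14 mm square, 35 tall, its top 9 mm tapering to 8. Its flats face this point's x and y, which turn with it. The crank fits at any quarter turn
- shaft (a joint): how far the square shaft has been turned clockwise seen from above, rad; 0.0 to 0.8 at the start, hard stop at 7.0. It needs about 0.12 N m and stays where it is left. Each full turn lowers the foot by 28.7 mm; the foot meets the seated lid at about 5.2 rad
- foot (a joint): how far the foot has been pushed back up against its spring, m: 0 free, about 0.008 when it clamps the seated lid at the screw's stop (about 10 N). The foot is a dark steel ring (56 mm outside, 32 mm bore, passes round the lid's knob) under the head, at the start 20 to 24 mm above a seated lid's flange
- tote_in (a point): centre of the inner floor (5 mm above the table) of the grey plastic tote on the left: inside 250 mm along its x and 170 mm along its y, 60 mm deep. A spoon lies in it along its +y side. z points up
- bowl: small steel bowl, 90 mm wide and 40 tall, to be left alone. Origin under its centre
- jar: closed clear jar, 66 mm thick and 100 tall, behind the press, to be left alone. Origin under its centre
Mind the look-alikes: they are no part of the job. Leave any green or turquoise look-alike of the part that bears crank_hub alone.

How it is judged:
By the outcome, as a careful person would: the job done as asked, in the order asked, and still so for the second after the job is handed in, with the robot touching nothing.
It also fails if it takes over 72 s, if anything falls off the work surface, if the arm or the gripper's body presses on something with over 40 N, if the wrist force passes 120 N, or if a joint passes its speed limit or range.

## Working session

There is one attempt and no reset: what is moved stays moved. The work goes in short steps, Python scripts to look and compute and a tool call to move; the robot and the scene stay as the last step left them, time stands still between calls to the robot, and variables do not carry over. Pictures are saved under pics/ and viewed, and the job is handed in when it is done.

Besides the shell and the picture viewer there is one more tool, called after "Request:" by a JSON object that holds its "name" and its "arguments". drive_tool: Moves the arm, as the interface text tells. Its arguments: {"type":"object","properties":{"travel":{"type":"array"},"twist":{"type":"array"},"jaw":{"type":"number"},"squeeze":{"type":"number"}},"required":["travel","twist"]}

```bash
ls; mkdir -p pics
cat > h.py <<'E'
import numpy as np,cv2
from scipy.spatial.transform import Rotation as R
from plant import sensors, grab_frame, camera_model, job, search_frame, silhouettes, spot_point
def ray(cam,px):
    m=camera_model(cam);K=np.array(m["intrinsics"]);T=np.array(m["pose"])
    d=T[:3,:3]@np.linalg.solve(K,[px[0],px[1],1.]);return T[:3,3],d
def atz(cam,px,z):
    o,d=ray(cam,px);return o+d*(z-o[2])/d[2]
def proj(cam,p):
    m=camera_model(cam);K=np.array(m["intrinsics"]);T=np.array(m["pose"])
    q=K@(T[:3,:3].T@(np.array(p)-T[:3,3]));return q[:2]/q[2]
def tri(pairs):
    A=np.zeros((3,3));b=np.zeros(3)
    for o,d in pairs:
        d=d/np.linalg.norm(d);P=np.eye(3)-np.outer(d,d);A+=P;b+=P@o
    x=np.linalg.solve(A,b);return x,[np.linalg.norm((np.eye(3)-np.outer(d,d)/(d@d))@(x-o)) for o,d in pairs]
def st():
    s=sensors.get_state();np.set_printoptions(precision=4,suppress=True)
    print("t",s["time_s"],"p",np.array(s["eef_pos"]),"q",np.array(s["ee_rot"]),"f",np.array(s["ft_force"]),"gap",s["finger_gap"]);return s
E
python3 - <<'E'
from h import *
s=st();print(R.from_quat(s["ee_rot"]).as_matrix())
for c in ["scene","top","wrist"]:
    cv2.imwrite(f"pics/{c}0.png",grab_frame(c)); m=camera_model(c);print(c,np.array(m["intrinsics"]),np.array(m["pose"]))
E
```

```text
pics
t 0.0 p [0.2659 0.5924 0.2257] q [-0.3846  0.5942  0.3839  0.593 ] f [0.0248 0.0517 0.3636] gap 1.000176585463453
[[-0.0008 -0.9123  0.4094]
 [-0.0017  0.4094  0.9123]
 [-1.      0.     -0.0019]]
scene [[470.4889   0.     318.0691]
 [  0.     470.4889 238.5539]
 [  0.       0.       1.    ]] [[ 0.4804  0.5297 -0.699   1.2854]
 [ 0.8771 -0.2909  0.3823 -0.399 ]
 [-0.0008 -0.7968 -0.6043  0.8259]
 [ 0.      0.      0.      1.    ]]
top [[515.1403   0.     318.3377]
 [  0.     515.1403 248.2767]
 [  0.       0.       1.    ]] [[ 0.0009 -0.9991  0.0433  0.4438]
 [-1.     -0.0005  0.0084  0.019 ]
 [-0.0083 -0.0433 -0.999   1.3587]
 [ 0.      0.      0.      1.    ]]
wrist [[364.6931   0.     318.8572]
 [  0.     364.6931 237.4662]
 [  0.       0.       1.    ]] [[ 0.4101  0.8821  0.2317  0.2049]
 [ 0.912  -0.3961 -0.1062  0.6208]
 [-0.0019  0.2549 -0.967   0.3842]
 [ 0.      0.      0.      1.    ]]
```

View pics/scene0.png

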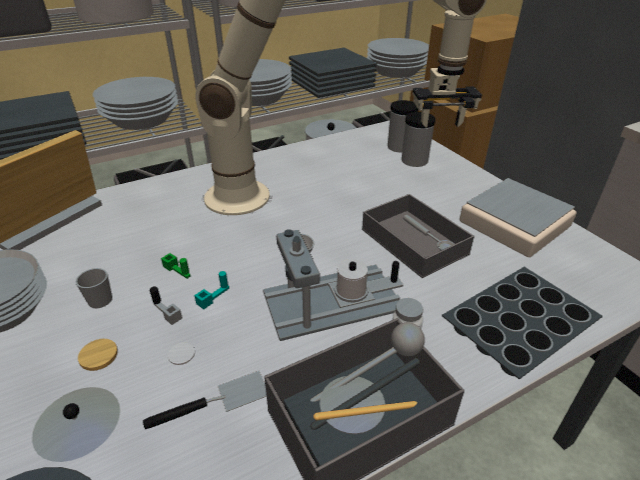

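View pics/top0.png

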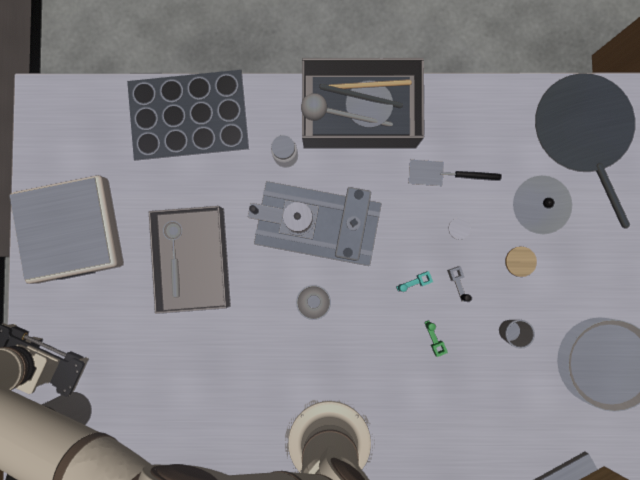

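Run:
```python
from h import *
for c in ["scene","top"]:
  for n in ["press","tray_handle","tin_mouth","lid_center","crank_hub","crank_grip","shaft_seat","tote_in","bowl","jar"]:
    print(c,n,[(np.round(d["pixel"],1),round(d["conf"],2)) for d in spot_point(c,n)[:4]])
```

```text
scene press [(array([298.1, 312.8]), 0.76)]
scene tray_handle [(array([393.2, 270.1]), 0.83)]
scene tin_mouth [(array([352.3, 274.4]), 0.92)]
scene lid_center [(array([353.1, 270. ]), 0.73)]
scene crank_hub [(array([166.2, 261.6]), 0.81), (array([172.5, 313.5]), 0.79), (array([205.3, 298.9]), 0.69)]
scene crank_grip [(array([155.1, 288.8]), 0.64), (array([226.1, 278.6]), 0.57)]
scene shaft_seat [(array([298.2, 246.2]), 0.6)]
scene tote_in [(array([415.9, 239. ]), 0.94)]
scene bowl [(array([298.6, 259.5]), 0.48)]
scene jar []
top press [(array([348.8, 228.5]), 0.62)]
top tray_handle [(array([252.1, 208. ]), 0.58)]
top tin_mouth [(array([463.5, 296.1]), 0.59), (array([299.7, 217.2]), 0.57), (array([311.9, 302.1]), 0.26), (array([456.1, 273.2]), 0.21)]
top lid_center [(array([298.3, 218.7]), 0.96)]
top crank_hub [(array([455.2, 272.3]), 0.91), (array([424.5, 277. ]), 0.65), (array([441.4, 349.5]), 0.65)]
top crank_grip [(array([403.3, 284.5]), 0.61), (array([432.3, 321.8]), 0.55), (array([464.6, 294.1]), 0.41)]
top shaft_seat [(array([350.3, 219.2]), 0.47)]
top tote_in [(array([192.4, 257.3]), 0.78), (array([299.2, 216.8]), 0.18)]
top bowl [(array([311.3, 300.2]), 0.67), (array([296.9, 216.1]), 0.55)]
top jar [(array([283.6, 153.4]), 0.84), (array([296.1, 215.7]), 0.67)]
```

Run:
```python
from h import *
a=cv2.imread("pics/top0.png");b=cv2.imread("pics/scene0.png")
c1=cv2.resize(a[250:370,380:490],None,fx=3.5,fy=3.5,interpolation=cv2.INTER_CUBIC)
c2=cv2.resize(b[240:340,130:250],None,fx=3,fy=3,interpolation=cv2.INTER_CUBIC)
o=np.zeros((420,385+360,3),np.uint8);o[:c1.shape[0],:385]=c1;o[:300,385:]=c2
cv2.imwrite("pics/c1.png",o)
cv2.imwrite("pics/c2.png",cv2.resize(a[170:280,235:395],None,fx=5,fy=5,interpolation=cv2.INTER_CUBIC))
cv2.imwrite("pics/c3.png",cv2.resize(b[220:345,255:415],None,fx=4.5,fy=4.5,interpolation=cv2.INTER_CUBIC))
```

```text
(no output)
```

View pics/c1.png

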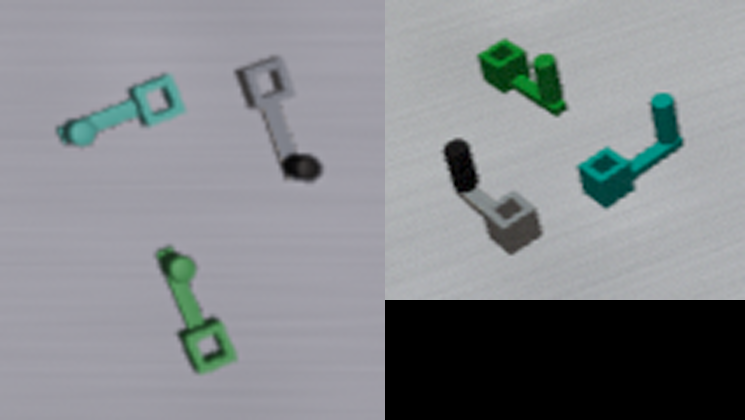

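View pics/c2.png

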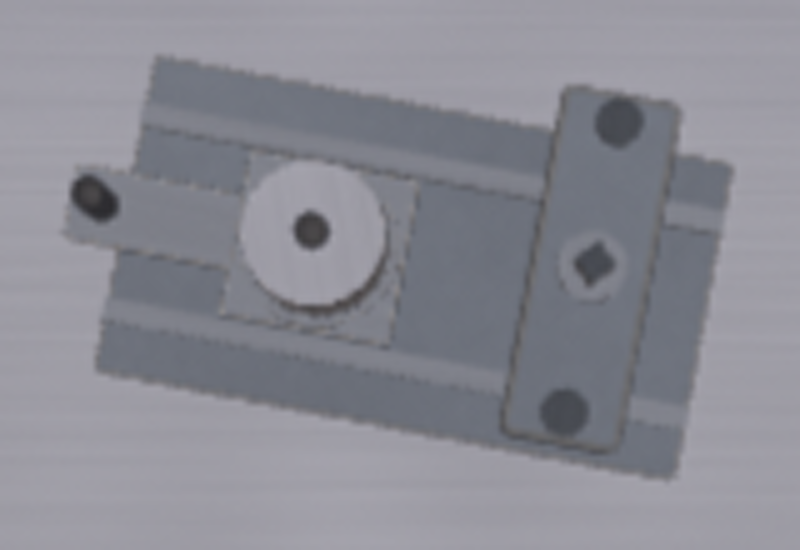

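View pics/c3.png

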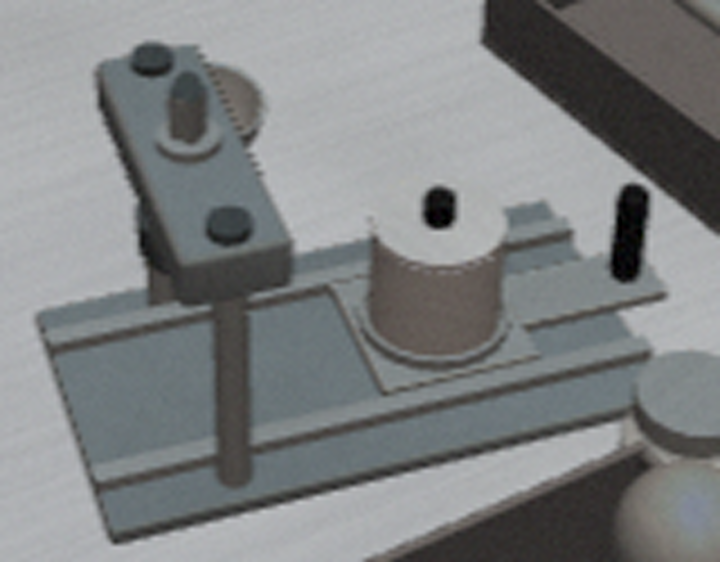

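Run:
```python
from h import *
S=lambda x,y:(235+x/5-.4,170+y/5-.4)
sh=atz("top",S(595,264),0.212);c1=atz("top",S(619,122),0.182);c2=atz("top",S(564,412),0.182)
post=atz("top",S(90,190),0.082);lid=atz("top",S(311,230),0.109);flange=atz("top",S(314,233),.093)
print("shaft",sh,"mid cols",(c1+c2)/2,"len",np.linalg.norm(c1-c2));print("post",post,"lid",lid,flange)
x=(c1-c2)[:2];print("press yaw from cols",np.degrees(np.arctan2(x[1],x[0])))
# press +y from origin to post
d=(post-(c1+c2)/2)[:2];print("dist",np.linalg.norm(d),"dir",np.degrees(np.arctan2(d[1],d[0])), np.linalg.norm((lid-post)[:2]))
for p in [(164,86),(720,164),(677,478),(98,370)]:
  print(atz("top",S(*p),0.012))
T=lambda x,y:(380+x/3.5-.35,250+y/3.5-.35)
hub=atz("top",T(264,81),0.03);g=atz("top",T(311,168),0.056)
print("crank",hub,g,np.linalg.norm((hub-g)[:2]),np.degrees(np.arctan2(*(g-hub)[1::-1])))
for n,a,b in [("hub",(455.2,272.3),(172.5,313.5)),("grip",(464.6,294.1),(155.1,288.8)),("handle",(252.1,208),(393.2,270.1)),("seat",(350.3,219.2),(298.2,246.2)),("tote",(192.4,257.3),(415.9,239))]:
  print(n,tri([ray("top",a),ray("scene",b)]))
print("bowl",atz("top",(313,302),0.04),"jar",atz("top",(283.5,146),0.1))
# tote corners inner top rim z .065
for p in [(150,209),(222,206),(229,309),(156,313)]: print("tote",atz("top",p,0.065))
```

```text
shaft [ 0.55126982 -0.05010128  0.212     ] mid cols [ 0.55286093 -0.05033289  0.182     ] len 0.13564617136365115
post [0.60042912 0.1935506  0.082     ] lid [0.57752857 0.08194675 0.109     ] [0.57775565 0.08126839 0.093     ]
press yaw from cols -10.812589635212522
dist 0.24847915276147878 dir 78.96332219319649 0.11392916657194464
[0.66401236 0.16446979 0.012     ]
[ 0.62268119 -0.1278308   0.012     ]
[ 0.45792899 -0.10471027  0.012     ]
[0.51426454 0.19831747 0.012     ]
crank [ 0.43840303 -0.32154283  0.03      ] [ 0.37609729 -0.34791657  0.056     ] 0.06765782155606509 -157.05727613367065
hub (array([ 0.43935266, -0.32652428,  0.01523835]), [np.float64(0.0008851331604307079), np.float64(0.0008851331604308319)])
grip (array([ 0.3837946 , -0.34230074,  0.05577114]), [np.float64(0.004042357093005549), np.float64(0.0040423570930053524)])
handle (array([0.60008538, 0.19434191, 0.05575698]), [np.float64(0.004716772518724827), np.float64(0.004716772518724988)])
seat (array([ 0.55875381, -0.04690837,  0.19353903]), [np.float64(0.0035118823865828994), np.float64(0.003511882386582765)])
tote (array([0.47856738, 0.36103891, 0.01040701]), [np.float64(0.0005094406034767059), np.float64(0.000509440603476842)])
bowl [0.36368144 0.04348354 0.04      ] jar [0.7509334  0.11570866 0.1       ]
tote [0.59899431 0.45562504 0.065     ]
tote [0.60658637 0.27330634 0.065     ]
tote [0.34743633 0.25341494 0.065     ]
tote [0.33717536 0.43659733 0.065     ]
```

```bash
cat >> h.py <<'E'
def Rd(th):
    t=np.radians(th);return np.array([[0,-np.sin(t),np.cos(t)],[0,np.cos(t),np.sin(t)],[-1,0,0.]])
def go(p,th):
    s=sensors.get_state();R0=R.from_quat(s["ee_rot"]).as_matrix()
    print("travel",np.round(R0.T@(np.array(p)-s["eef_pos"]),4),"twist",np.round(R.from_matrix(R0.T@Rd(th)).as_rotvec(),4))
E
python3 - <<'E'
from h import *
go((0.609,0.238,0.12),-11)
T=lambda x,y:(380+x/3.5-.35,250+y/3.5-.35)
for n,q,z in [("tq hub",(158,101),.03),("tq knob",(82,132),.056),("gr hub",(207,346),.03),("gr knob",(181,267),.056)]: print(n,atz("top",T(*q),z))
E
```

```text
travel [ 0.1067 -0.4582 -0.1836] twist [ 1.3411  0.     -0.    ]
tq hub [ 0.42365686 -0.24369443  0.03      ]
tq knob [ 0.40171358 -0.1837559   0.056     ]
gr hub [ 0.24510264 -0.27797287  0.03      ]
gr knob [ 0.30519289 -0.25406779  0.056     ]
```

Request:
{"name": "drive_tool", "arguments": {"travel": [[0.107,-0.458,-0.184],[0.107,-0.458,-0.184],[0.107,-0.458,-0.184],[0.107,-0.458,-0.184],[0.107,-0.458,-0.184],[0.107,-0.458,-0.184],[0.107,-0.458,-0.184],[0.107,-0.458,-0.184],[0.107,-0.458,-0.184],[0.107,-0.458,-0.184],[0.107,-0.458,-0.184],[0.107,-0.458,-0.184]], "twist": [[1.341,0,0],[1.341,0,0],[1.341,0,0],[1.341,0,0],[1.341,0,0],[1.341,0,0],[1.341,0,0],[1.341,0,0],[1.341,0,0],[1.341,0,0],[1.341,0,0],[1.341,0,0]], "jaw": 0.0}}

```text
time_s: 2.15
eef_pos: [0.6065, 0.24, 0.1206]
ee_rot: [0.069, 0.703, -0.069, 0.704]
ft_force: [0.2, 1.2, -0.2]
finger_gap: 0.178
```

Run:
```python
from h import *
s=st();print(s["joint_positions"])
go((0.607,0.228,0.04),-11)
cv2.imwrite("pics/w1.png",grab_frame("wrist"))
for n in ["shaft_seat","tray_handle"]:
  print(n,spot_point("wrist",n)[:2])
```

```text
t 2.15 p [0.6065 0.24   0.1206] q [ 0.0694  0.7035 -0.0692  0.7039] f [ 0.1959  1.1881 -0.2108] gap 0.17769325841561395
[-0.4001  0.5799 -0.0249  1.6415  0.0173  0.9197 -0.6278]
travel [ 0.0806 -0.0117  0.0028] twist [-0.0044  0.0006 -0.0003]
shaft_seat []
tray_handle [{'pixel': [322.5, 310.8], 'conf': 0.63}]
```

View pics/w1.png

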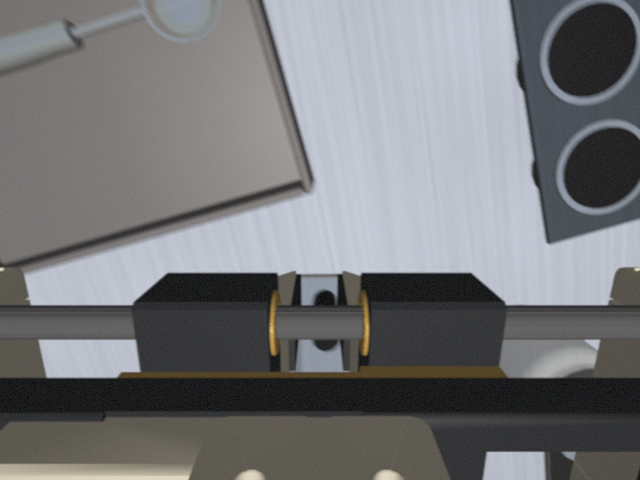

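Request:
{"name": "drive_tool", "arguments": {"travel": [[0.04,-0.006,0.002],[0.08,-0.008,0.003],[0.081,-0.008,0.003],[0.081,-0.012,0.003]], "twist": [[0,0,0],[0,0,0],[0,0,0],[0,0,0]]}}

```text
time_s: 2.63
eef_pos: [0.6047, 0.2241, 0.036]
ee_rot: [0.068, 0.706, -0.071, 0.701]
ft_force: [-0.3, 0.2, -0.3]
finger_gap: 0.007
```

Run:
```python
from h import *
st();go((0.578,0.080,0.04),-11)
cv2.imwrite("pics/t1.png",cv2.resize(grab_frame("top")[150:300,220:400],None,fx=4,fy=4))
cv2.imwrite("pics/s1.png",cv2.resize(grab_frame("scene")[180:350,250:450],None,fx=4,fy=3.5))
```

```text
t 2.6333 p [0.6047 0.2241 0.036 ] q [ 0.0679  0.7059 -0.0714  0.7014] f [-0.263   0.159  -0.3348] gap 0.0065801036845006
travel [-0.0032 -0.1465  0.002 ] twist [-0.0053 -0.0059  0.0054]
```

View pics/s1.png

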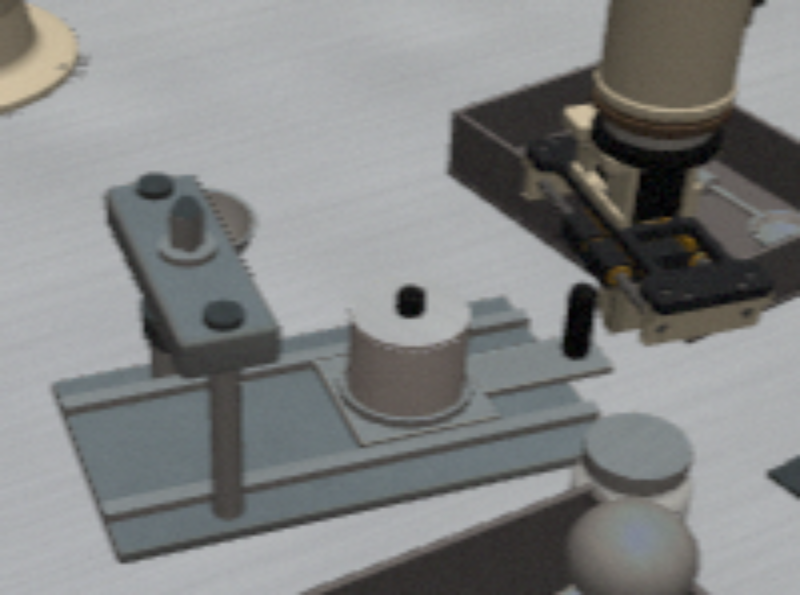

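Request:
{"name": "drive_tool", "arguments": {"travel": [[-0.003,-0.004,0],[-0.003,-0.009,0],[-0.003,-0.014,0],[-0.003,-0.02,0],[-0.003,-0.027,0],[-0.003,-0.035,0],[-0.003,-0.044,0.001],[-0.003,-0.053,0.001],[-0.003,-0.062,0.001],[-0.003,-0.071,0.001],[-0.003,-0.079,0.001],[-0.003,-0.086,0.001]], "twist": [[0,0,0],[0,0,0],[0,0,0],[0,0,0],[0,0,0],[0,0,0],[0,0,0],[0,0,0],[0,0,0],[0,0,0],[0,0,0],[0,0,0]]}}

```text
time_s: 3.73
eef_pos: [0.5929, 0.1378, 0.0436]
ee_rot: [0.07, 0.703, -0.071, 0.704]
ft_force: [2.1, 1.9, 0.6]
finger_gap: 0.002
```

Run:
```python
from h import *
st();go((0.578,0.080,0.04),-11)
cv2.imwrite("pics/s2.png",cv2.resize(grab_frame("scene")[180:350,250:450],None,fx=4,fy=3.5))
```

```text
t 3.7333 p [0.5929 0.1378 0.0436] q [ 0.0696  0.7029 -0.0713  0.7043] f [2.0936 1.8813 0.6073] gap 0.0018078740508241156
travel [ 0.0037 -0.0596 -0.0031] twist [-0.0077  0.0023  0.0022]
```

View pics/s2.png

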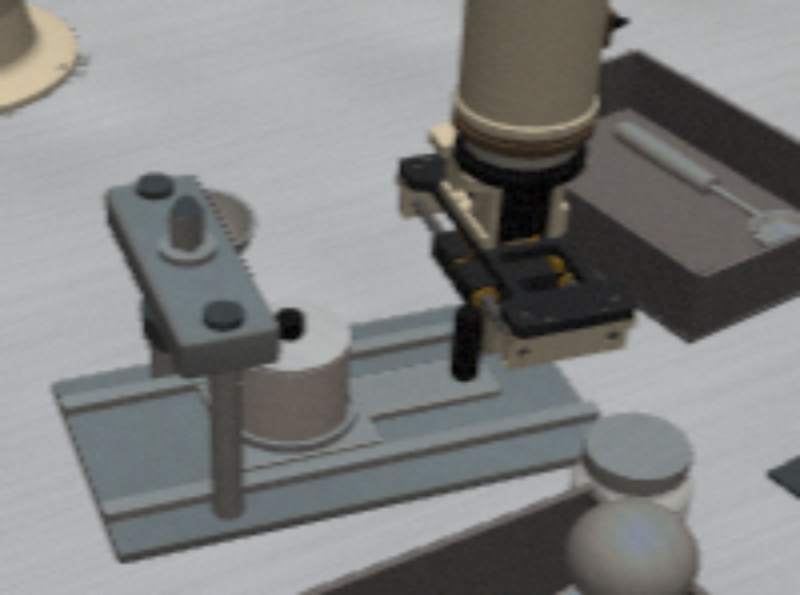

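Request:
{"name": "drive_tool", "arguments": {"travel": [[0.003,-0.007,-0.001],[0.003,-0.015,-0.001],[0.003,-0.023,-0.002],[0.003,-0.031,-0.002],[0.003,-0.038,-0.003],[0.003,-0.044,-0.003],[0.003,-0.049,-0.003],[0.003,-0.053,-0.003],[0.003,-0.056,-0.003],[0.003,-0.058,-0.003],[0.003,-0.06,-0.003]], "twist": [[0,0,0],[0,0,0],[0,0,0],[0,0,0],[0,0,0],[0,0,0],[0,0,0],[0,0,0],[0,0,0],[0,0,0],[0,0,0]]}}

```text
time_s: 4.7
eef_pos: [0.5782, 0.0803, 0.0408]
ee_rot: [0.07, 0.703, -0.071, 0.704]
ft_force: [5.1, 10.2, -5.2]
finger_gap: 0.003
```

Run:
```python
from h import *
st();go((0.578,0.080,0.04),-11)
```

```text
t 4.7 p [0.5782 0.0803 0.0408] q [ 0.0702  0.7027 -0.0707  0.7045] f [ 5.0633 10.233  -5.1803] gap 0.003395666935790182
travel [ 0.0008 -0.0003 -0.0001] twist [-0.0076  0.0026  0.0006]
```

Request:
{"name": "drive_tool", "arguments": {"travel": [[0,-0.001,0],[0,-0.002,0],[0,-0.003,0]], "twist": [[0,0,0],[0,0,0],[0,0,0]]}}

```text
time_s: 4.95
eef_pos: [0.578, 0.0804, 0.0409]
ee_rot: [0.071, 0.702, -0.069, 0.705]
ft_force: [3.9, 8.8, -3.0]
finger_gap: 0.005
```

Run:
```python
from h import *
st()
cv2.imwrite("pics/t3.png",cv2.resize(grab_frame("top")[150:300,220:400],None,fx=4,fy=4))
cv2.imwrite("pics/s3.png",cv2.resize(grab_frame("scene")[180:350,250:450],None,fx=4,fy=3.5))
```

```text
t 4.95 p [0.578  0.0804 0.0409] q [ 0.0706  0.7024 -0.0688  0.7049] f [ 3.8508  8.7531 -3.0291] gap 0.004933881798130724
```

View pics/s3.png

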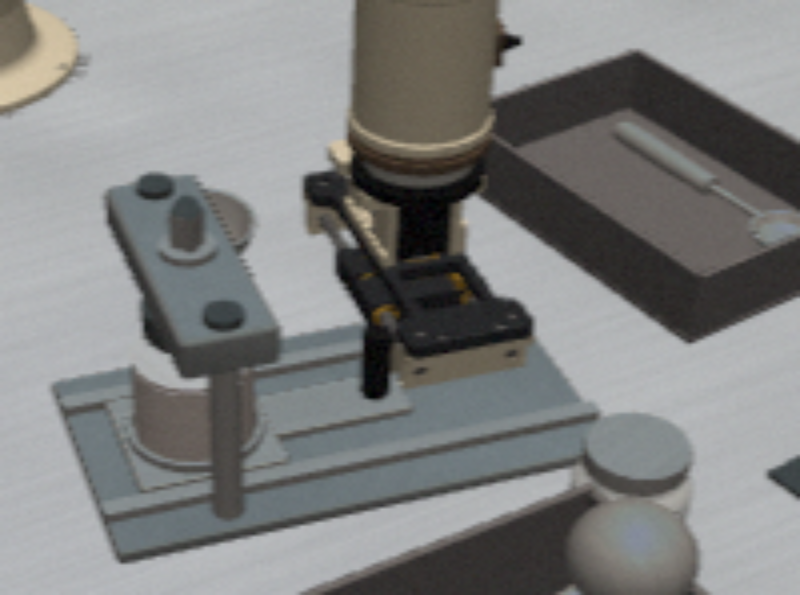

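Request:
{"name": "drive_tool", "arguments": {"travel": [[0,-0.003,0],[0,-0.006,0],[0,-0.008,0]], "twist": [[0,0,0],[0,0,0],[0,0,0]]}}

```text
time_s: 5.3
eef_pos: [0.5779, 0.0803, 0.0411]
ee_rot: [0.072, 0.701, -0.064, 0.706]
ft_force: [7.6, 20.7, -9.9]
finger_gap: 0.01
```

Request:
{"name": "drive_tool", "arguments": {"travel": [[0,0.012,0],[-0.02,0.025,0],[-0.06,0.03,0],[-0.1,0.03,0],[-0.14,0.03,0],[-0.18,0.03,0],[-0.22,0.03,0],[-0.26,0.03,0],[-0.26,0.03,0]], "twist": [[0,0,0],[0,0,0],[0,0,0],[0,0,0],[0,0,0],[0,0,0],[0,0,0],[0,0,0],[0,0,0]], "jaw": 0.05}}

```text
time_s: 6.05
eef_pos: [0.5852, 0.1072, 0.3107]
ee_rot: [0.073, 0.697, -0.063, 0.71]
ft_force: [1.2, 0.2, 0.8]
finger_gap: 0.538
```

Run:
```python
from h import *
st();go((0.537,-0.129,0.29),-11)
```

```text
t 6.05 p [0.5852 0.1072 0.3107] q [ 0.073   0.697  -0.0634  0.7105] f [1.2188 0.1855 0.8118] gap 0.5382906310474492
travel [ 0.017  -0.2413 -0.0023] twist [-0.0012  0.0176 -0.0154]
```

Request:
{"name": "drive_tool", "arguments": {"travel": [[0.005,-0.04,0],[0.015,-0.08,0],[0.017,-0.12,0],[0.017,-0.16,0],[0.017,-0.2,0],[0.017,-0.241,-0.002],[0.017,-0.241,-0.002],[0.017,-0.241,-0.002]], "twist": [[0,0.018,-0.015],[0,0.018,-0.015],[0,0.018,-0.015],[0,0.018,-0.015],[0,0.018,-0.015],[0,0.018,-0.015],[0,0.018,-0.015],[0,0.018,-0.015]]}}

```text
time_s: 6.72
eef_pos: [0.5351, -0.1327, 0.2895]
ee_rot: [0.07, 0.705, -0.071, 0.703]
ft_force: [0.7, 0.4, 0.1]
finger_gap: 0.545
```

Run:
```python
from h import *
st()
cv2.imwrite("pics/w2.png",grab_frame("wrist"))
np.save("w2pose.npy",np.array(camera_model("wrist")["pose"]))
cv2.imwrite("pics/t4.png",cv2.resize(grab_frame("top")[150:300,220:400],None,fx=4,fy=4))
print(spot_point("wrist","shaft_seat"),spot_point("wrist","lid_center"))
```

```text
t 6.7167 p [ 0.5351 -0.1327  0.2895] q [ 0.0704  0.7046 -0.0711  0.7025] f [0.7176 0.3992 0.1346] gap 0.5453657957097278
[{'pixel': [323.5, 120.4], 'conf': 0.97}] []
```

View pics/w2.png

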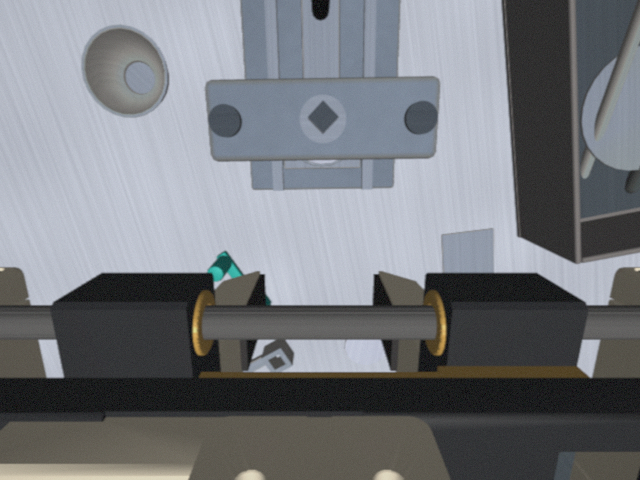

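View pics/t4.png

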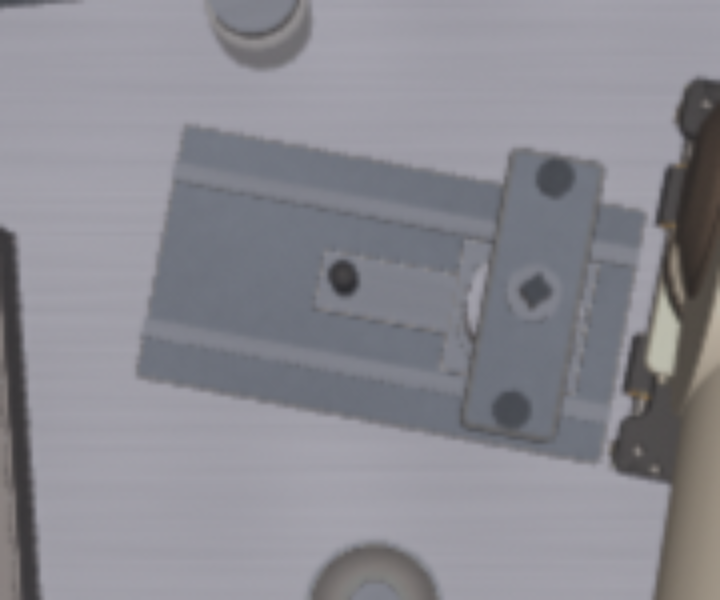

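Wrist shows the shaft at (322,117) as a diamond; the tray is home (post top now at top-view ≈(306,219)). Measure shaft centre and angle.

Run:
```python
from h import *
a=cv2.imread("pics/w2.png")
cv2.imwrite("pics/w2c.png",cv2.resize(a[70:170,270:380],None,fx=6,fy=6,interpolation=cv2.INTER_CUBIC))
t=cv2.imread("pics/t4.png")
p=(220+(343+.5)/4-.5,150+(276+.5)/4-.5);print("post",atz("top",p,.082),"expected",0.6004-.0258,.1936-.1325)
print("shoulder",atz("wrist",(323.5,118),.184),"shaft mid top",atz("wrist",(322,117.5),.219), "seat",atz("wrist",(323.5,120.4),.199))
for px in [(225.5,121),(421.5,118)]: print("col",atz("wrist",px,.182))
```

```text
post [0.57286601 0.06194815 0.082     ] expected 0.5746 0.06109999999999999
shoulder [ 0.55740735 -0.04517536  0.184     ] shaft mid top [ 0.55582765 -0.04669141  0.219     ] seat [ 0.55680633 -0.04747871  0.199     ]
col [ 0.49013113 -0.0340322   0.182     ]
col [ 0.62420685 -0.05800909  0.182     ]
```

View pics/w2c.png

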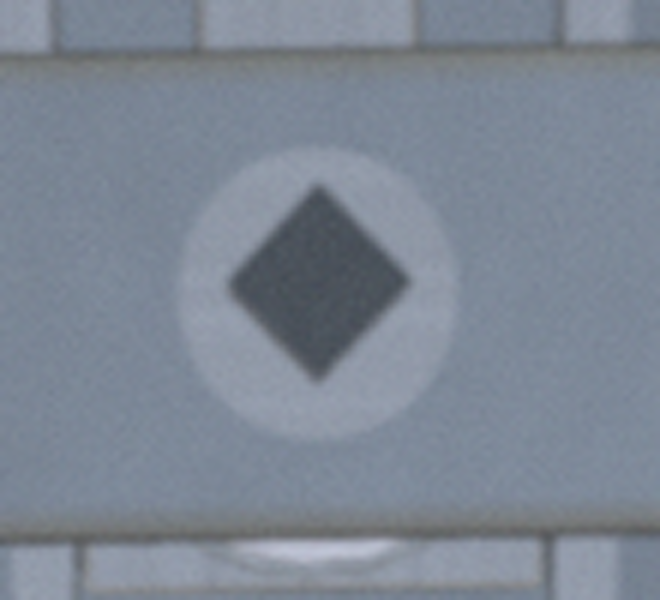

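Run:
```python
from h import *
s=st();z=R.from_quat(s["ee_rot"]).as_matrix()[:,2];print("theta",np.degrees(np.arctan2(z[1],z[0])))
go((0.368,-0.351,0.12),-67)
print("scene shaft",atz("scene",(296.6,237),.219))
b=cv2.imread("pics/s3.png");
for px in [(155,183),(223,315)]: print("col scene", atz("scene",(250+px[0]/4,180+px[1]/3.5),.184))
```

```text
t 6.9167 p [ 0.5373 -0.127   0.2896] q [ 0.0676  0.7044 -0.0669  0.7034] f [-0.059   0.4147  0.0827] gap 0.5398729309808883
theta -10.921438142285181
travel [ 0.1696 -0.2522 -0.1235] twist [ 0.9788 -0.0018 -0.0001]
scene shaft [ 0.5563 -0.0527  0.219 ]
col scene [ 0.4895 -0.0405  0.184 ]
col scene [ 0.6252 -0.0671  0.184 ]
```

Request:
{"name": "drive_tool", "arguments": {"travel": [[0,-0.03,-0.015],[0.02,-0.06,-0.03],[0.05,-0.1,-0.05],[0.08,-0.14,-0.07],[0.11,-0.18,-0.09],[0.14,-0.22,-0.11],[0.17,-0.252,-0.124],[0.17,-0.252,-0.124],[0.17,-0.252,-0.124],[0.17,-0.252,-0.124],[0.17,-0.252,-0.124],[0.17,-0.252,-0.124]], "twist": [[0.12,0,0],[0.24,0,0],[0.36,0,0],[0.48,0,0],[0.6,0,0],[0.72,0,0],[0.84,0,0],[0.979,0,0],[0.979,0,0],[0.979,0,0],[0.979,0,0],[0.979,0,0]]}}

```text
time_s: 7.92
eef_pos: [0.3701, -0.3492, 0.1204]
ee_rot: [0.389, 0.591, -0.388, 0.59]
ft_force: [0.4, -0.0, 0.2]
finger_gap: 0.547
```

```bash
cat >> h.py <<'E'
def wshot(name):
    m=np.array(camera_model("wrist")["pose"]);s=sensors.get_state();im=grab_frame("wrist");cv2.imwrite("pics/%s.png"%name,im)
    np.savez("pics/%s.npz"%name,m=m,p=s["eef_pos"],q=s["ee_rot"]);return im
def watz(name,px,z):
    m=np.load("pics/%s.npz"%name)["m"];K=np.array(camera_model("wrist")["intrinsics"])
    d=m[:3,:3]@np.linalg.solve(K,[px[0],px[1],1.]);return m[:3,3]+d*(z-m[2,3])/d[2]
def theta():
    z=R.from_quat(sensors.get_state()["ee_rot"]).as_matrix()[:,2];return np.degrees(np.arctan2(z[1],z[0]))
E
python3 - <<'E'
from h import *
st();wshot("w3");st();print(theta())
print(spot_point("wrist","crank_hub"),spot_point("wrist","crank_grip"))
E
```

```text
t 7.9167 p [ 0.3701 -0.3492  0.1204] q [ 0.3894  0.5907 -0.3884  0.5904] f [ 0.4376 -0.0152  0.1793] gap 0.5470370545937001
t 7.9667 p [ 0.3702 -0.3493  0.1206] q [ 0.3894  0.5905 -0.3884  0.5907] f [0.4723 0.2631 0.3722] gap 0.5472495871704293
-66.72978362006083
[{'pixel': [210.7, 110.3], 'conf': 0.89}, {'pixel': [329.6, 137.6], 'conf': 0.82}] [{'pixel': [325.1, 231.3], 'conf': 0.91}, {'pixel': [161.0, 278.1], 'conf': 0.78}, {'pixel': [98.6, 102.9], 'conf': 0.65}, {'pixel': [329.9, 136.2], 'conf': 0.61}]
```

View pics/w3.png

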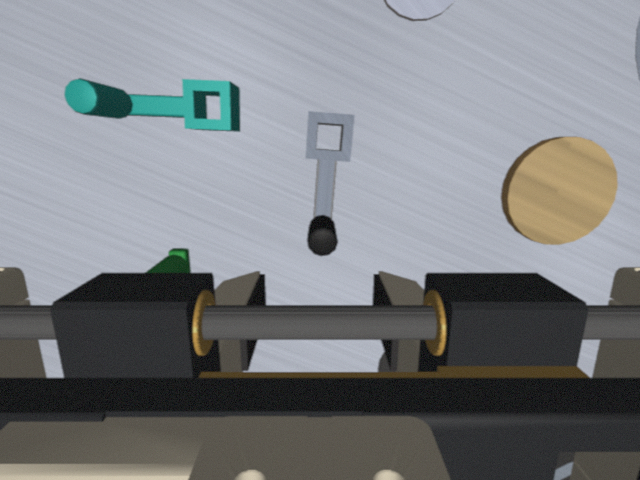

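Run:
```python
from h import *
a=cv2.imread("pics/w3.png")
cv2.imwrite("pics/w3c.png",cv2.resize(a[100:250,270:380],None,fx=4,fy=4,interpolation=cv2.INTER_CUBIC))
for c in [(309,112),(354,115),(351,161),(306,158)]:print(watz("w3",c,.03))
h=watz("w3",(330,136.5),.03);print(h); g=watz("w3",(322,242),.056);print(g,np.linalg.norm((g-h)[:2]),np.degrees(np.arctan2(*(g-h)[1::-1])))
```

```text
[ 0.44840218 -0.3090724   0.03      ]
[ 0.45819405 -0.3365812   0.03      ]
[ 0.43084659 -0.3469092   0.03      ]
[ 0.42080034 -0.31851668  0.03      ]
[ 0.43976857 -0.32768004  0.03      ]
[ 0.37816942 -0.34832406  0.056     ] 0.06496637972328781 -161.47220710902553
```

View pics/w3c.png

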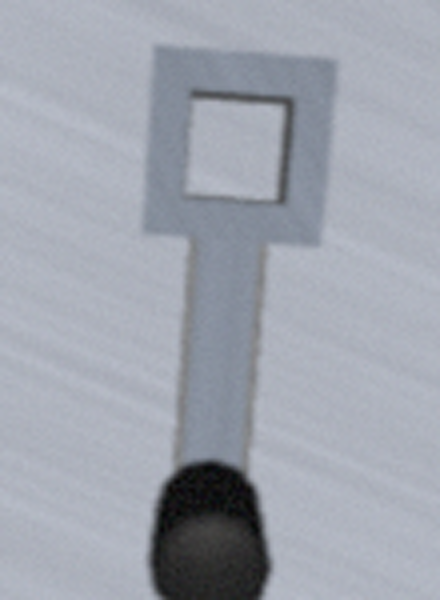

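Run:
```python
from h import *
go((0.4397,-0.3277,0.075),-70.5)
```

```text
travel [0.0458 0.0728 0.0074] twist [ 0.0649 -0.0002 -0.0012]
```

Request:
{"name": "drive_tool", "arguments": {"travel": [[0,0.03,0.004],[0.02,0.06,0.007],[0.046,0.073,0.0075],[0.046,0.073,0.0075],[0.046,0.073,0.0075],[0.046,0.073,0.0075]], "twist": [[0.03,0,0],[0.065,0,0],[0.065,0,0],[0.065,0,0],[0.065,0,0],[0.065,0,0]]}}

```text
time_s: 8.57
eef_pos: [0.4397, -0.328, 0.0755]
ee_rot: [0.408, 0.577, -0.408, 0.578]
ft_force: [-0.8, 0.3, 0.3]
finger_gap: 0.547
```

Run:
```python
from h import *
st();go((0.4397,-0.3277,0.007),-70.5)
```

```text
t 8.5667 p [ 0.4397 -0.328   0.0755] q [ 0.4082  0.5773 -0.4077  0.5778] f [-0.7503  0.3176  0.2978] gap 0.5471912666290087
travel [ 0.0685 -0.     -0.0003] twist [ 0.0005  0.0003 -0.0011]
```

Request:
{"name": "drive_tool", "arguments": {"travel": [[0.02,0,0],[0.04,0,0],[0.055,0,0],[0.063,0,0],[0.068,0,0],[0.068,0,0],[0.068,0,0]], "twist": [[0,0,0],[0,0,0],[0,0,0],[0,0,0],[0,0,0],[0,0,0],[0,0,0]]}}

```text
time_s: 9.15
eef_pos: [0.4401, -0.3287, 0.0085]
ee_rot: [0.408, 0.577, -0.408, 0.578]
ft_force: [-0.0, 0.1, 0.1]
finger_gap: 0.543
```

Request:
{"name": "drive_tool", "arguments": {"travel": [[0,0,0],[0,0,0],[0,0,0],[0,0,0],[0,0,0],[0,0,0]], "twist": [[0,0,0],[0,0,0],[0,0,0],[0,0,0],[0,0,0],[0,0,0]], "jaw": 0.0, "squeeze": 35}}

```text
time_s: 9.65
eef_pos: [0.4403, -0.3283, 0.0091]
ee_rot: [0.409, 0.577, -0.408, 0.578]
ft_force: [-1.3, 2.2, 6.4]
finger_gap: 0.322
```

Run:
```python
from h import *
s=st();print(s["finger_gap"]*91.8, theta())
wshot("w4");cv2.imwrite("pics/s4.png",cv2.resize(grab_frame("scene")[220:360,100:260],None,fx=4.5,fy=4))
```

```text
t 9.65 p [ 0.4403 -0.3283  0.0091] q [ 0.4086  0.5768 -0.4076  0.5782] f [-1.3337  2.2273  6.4141] gap 0.3221225936310808
29.570854095333218 -70.49256145638984
```

View pics/s4.png

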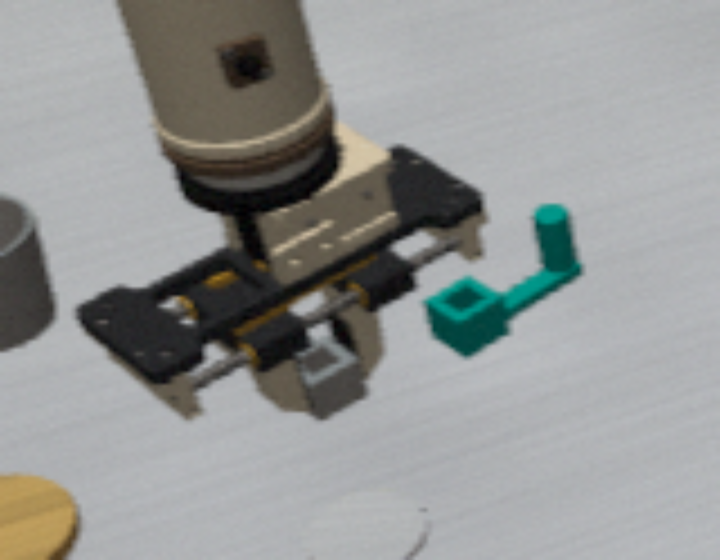

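Request:
{"name": "drive_tool", "arguments": {"travel": [[-0.005,0,0],[-0.015,0,0],[-0.03,0,0],[-0.06,0,0],[-0.1,0,0],[-0.14,0,0],[-0.18,0,0],[-0.22,0,0],[-0.25,0,0],[-0.271,0,0],[-0.271,0,0],[-0.271,0,0]], "twist": [[0,0,0],[0,0,0],[0,0,0],[0,0,0],[0,0,0],[0,0,0],[0,0,0],[0,0,0],[0,0,0],[0,0,0],[0,0,0],[0,0,0]]}}

```text
time_s: 10.75
eef_pos: [0.4399, -0.3286, 0.2814]
ee_rot: [0.409, 0.576, -0.407, 0.579]
ft_force: [-0.5, 0.4, -2.2]
finger_gap: 0.324
```

Run:
```python
from h import *
s=st();print(s["finger_gap"]*91.8, theta()); go((0.4886,-0.0958,0.28),-56.4)
```

```text
t 10.75 p [ 0.4399 -0.3286  0.2814] q [ 0.4088  0.5757 -0.4074  0.5792] f [-0.4848  0.4188 -2.2173] gap 0.3241335411354667
29.755459076235844 -70.50260108873964
travel [ 0.0013  0.1236 -0.2032] twist [-0.2461  0.0035 -0.0041]
```

Weight −2.2 N confirms the crank is held.

Request:
{"name": "drive_tool", "arguments": {"travel": [[0,0.01,-0.016],[0,0.025,-0.042],[0,0.043,-0.072],[0,0.062,-0.102],[0,0.08,-0.132],[0,0.098,-0.162],[0,0.112,-0.185],[0,0.12,-0.197],[0,0.124,-0.203],[0,0.124,-0.203],[0,0.124,-0.203],[0,0.124,-0.203]], "twist": [[-0.03,0,0],[-0.06,0,0],[-0.09,0,0],[-0.12,0,0],[-0.15,0,0],[-0.18,0,0],[-0.21,0,0],[-0.246,0.003,-0.004],[-0.246,0.003,-0.004],[-0.246,0.003,-0.004],[-0.246,0.003,-0.004],[-0.246,0.003,-0.004]]}}

```text
time_s: 11.75
eef_pos: [0.4885, -0.0981, 0.2809]
ee_rot: [0.335, 0.623, -0.336, 0.623]
ft_force: [0.4, -0.7, -2.4]
finger_gap: 0.325
```

Run:
```python
from h import *
s=st();im=wshot("w5");st();print(theta())
print(spot_point("wrist","shaft_seat"))
```

```text
t 11.75 p [ 0.4885 -0.0981  0.2809] q [ 0.3348  0.6225 -0.3358  0.6226] f [ 0.4481 -0.6501 -2.4247] gap 0.32468709225853665
t 11.8 p [ 0.4885 -0.0981  0.2811] q [ 0.3349  0.6225 -0.3358  0.6226] f [-0.3181 -0.7953 -2.2726] gap 0.32421012339942945
-56.61954780261277
[{'pixel': [313.9, 128.0], 'conf': 0.84}]
```

View pics/w5.png

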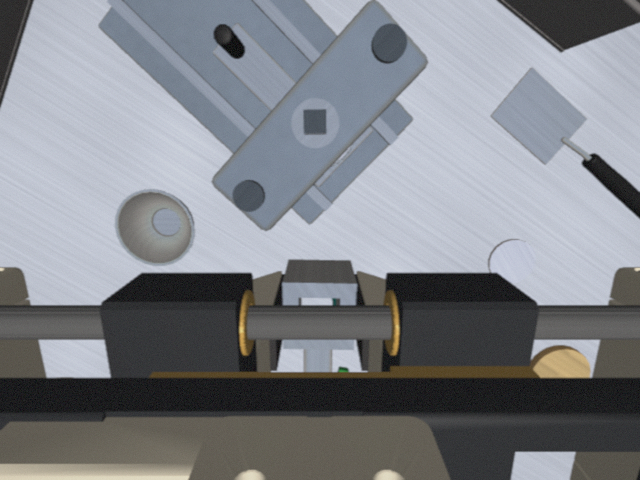

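Run:
```python
from h import *
a=cv2.imread("pics/w5.png")
o=np.hstack([cv2.resize(a[80:160,270:360],None,fx=5,fy=5,interpolation=cv2.INTER_CUBIC)[:400,:420],cv2.resize(a[250:330,270:370],None,fx=3.7,fy=5,interpolation=cv2.INTER_CUBIC)])
cv2.imwrite("pics/w5c.png",o)
```

```text
(no output)
```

View pics/w5c.png

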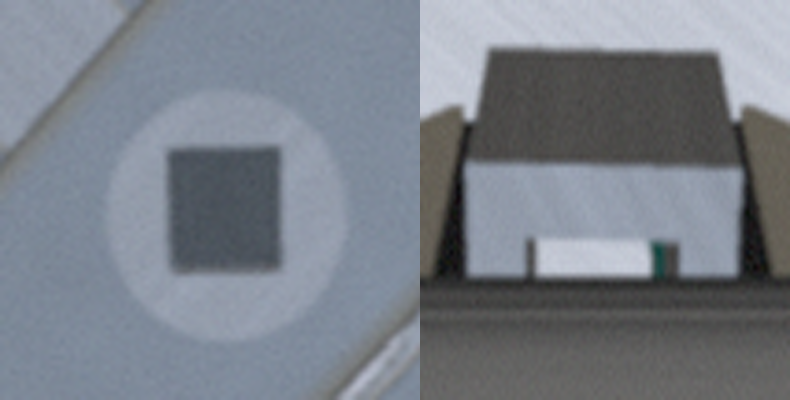

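Run:
```python
from h import *
z=np.load("pics/w5.npz");Rt=R.from_quat(z["q"]).as_matrix();p=z["p"]
sh=watz("w5",(315.0,122.8),.184);sq=watz("w5",(314.5,121.5),.210)
print("shoulder",sh,"sq",sq)
t=lambda x:np.round(Rt.T@(x-p),4)
print("tool",t(sh),t(sq))
for zz in (.300,.302,.304): print("hub top far edge",t(watz("w5",(319.7,282.6),zz)))
for zz in (.270,.272,.274): print("hub bot far edge",t(watz("w5",(319.6,259.8),zz)))
```

```text
shoulder [ 0.55516797 -0.05195229  0.184     ] sq [ 0.55478036 -0.05213979  0.21      ]
tool [ 0.0968  0.0812 -0.0019] [ 0.0708  0.0808 -0.0019]
hub top far edge [-0.0191  0.0136  0.001 ]
hub top far edge [-0.0211  0.0144  0.001 ]
hub top far edge [-0.0231  0.0152  0.001 ]
hub bot far edge [0.0109 0.0135 0.001 ]
hub bot far edge [0.0089 0.0141 0.001 ]
hub bot far edge [0.0069 0.0148 0.001 ]
```

Request:
{"name": "drive_tool", "arguments": {"travel": [[0,0.015,-0.001],[0,0.04,-0.002],[0,0.065,-0.003],[0,0.078,-0.003],[0.01,0.082,-0.003],[0.03,0.082,-0.003],[0.044,0.082,-0.003],[0.044,0.082,-0.003],[0.044,0.082,-0.003]], "twist": [[0,0,0],[0,0,0],[0,0,0],[0,0,0],[0,0,0],[0,0,0],[0,0,0],[0,0,0],[0,0,0]]}}

```text
time_s: 12.6
eef_pos: [0.554, -0.0512, 0.2359]
ee_rot: [0.335, 0.623, -0.337, 0.622]
ft_force: [0.5, -0.1, -2.4]
finger_gap: 0.327
```

Run:
```python
from h import *
z=np.load("pics/w5.npz");Rt=R.from_quat(z["q"]).as_matrix();p=z["p"]
tgt=p+Rt@[0,.0818,-.0029];tgt[2]=.193;print(tgt)
st();go(tgt,-56.6)
for c,r in [("top",(290,160,120,100)),("scene",(250,160,140,140))]:
  x,y,w,h=r;cv2.imwrite(f"pics/{c}5.png",cv2.resize(grab_frame(c)[y:y+h,x:x+w],None,fx=4,fy=4,interpolation=cv2.INTER_CUBIC))
```

```text
[ 0.55515619 -0.05066938  0.193     ]
t 12.6 p [ 0.554  -0.0512  0.2359] q [ 0.3346  0.6232 -0.3367  0.6216] f [ 0.4552 -0.0551 -2.3748] gap 0.32657191488787446
travel [0.0429 0.0014 0.0002] twist [-0.0014 -0.0006  0.0036]
```

View pics/scene5.png

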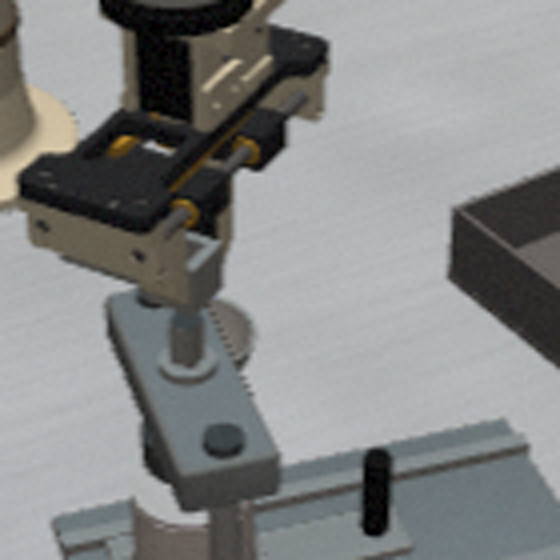

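Request:
{"name": "drive_tool", "arguments": {"travel": [[0.004,0.001,0],[0.008,0.0014,0],[0.012,0.0014,0],[0.016,0.0014,0],[0.02,0.0014,0],[0.02,0.0014,0]], "twist": [[0,0,0],[0,0,0],[0,0,0],[0,0,0],[0,0,0],[0,0,0]]}}

```text
time_s: 13.2
eef_pos: [0.5561, -0.0503, 0.2167]
ee_rot: [0.335, 0.623, -0.336, 0.622]
ft_force: [0.8, 0.2, -1.8]
finger_gap: 0.324
```

Run:
```python
from h import *
st();go([.55516,-.05067,.193],-56.6)
```

```text
t 13.2 p [ 0.5561 -0.0503  0.2167] q [ 0.335   0.6225 -0.3362  0.6223] f [ 0.8101  0.1868 -1.7882] gap 0.323627918413904
travel [ 0.0237 -0.0009 -0.0002] twist [-0.0012  0.0005  0.0016]
```

Request:
{"name": "drive_tool", "arguments": {"travel": [[0.005,-0.0005,0],[0.01,-0.001,0],[0.014,-0.001,0],[0.018,-0.001,0],[0.021,-0.001,0],[0.023,-0.001,0],[0.024,-0.001,0]], "twist": [[0,0,0],[0,0,0],[0,0,0],[0,0,0],[0,0,0],[0,0,0],[0,0,0]]}}

```text
time_s: 13.78
eef_pos: [0.5551, -0.0508, 0.1931]
ee_rot: [0.335, 0.623, -0.336, 0.622]
ft_force: [-5.0, 0.0, 10.0]
finger_gap: 0.327
```

Run:
```python
from h import *
st();go([.55516,-.05067,.193],-56.6)
for c,r in [("scene",(250,160,140,140))]:
  x,y,w,h=r;cv2.imwrite(f"pics/{c}6.png",cv2.resize(grab_frame(c)[y:y+h,x:x+w],None,fx=4,fy=4,interpolation=cv2.INTER_CUBIC))
```

```text
t 13.7833 p [ 0.5551 -0.0508  0.1931] q [ 0.335   0.6227 -0.3362  0.6221] f [-4.9769  0.0164 10.0181] gap 0.3271996258882836
travel [ 0.0001  0.0002 -0.0001] twist [-0.0011  0.0001  0.0019]
```

View pics/scene6.png

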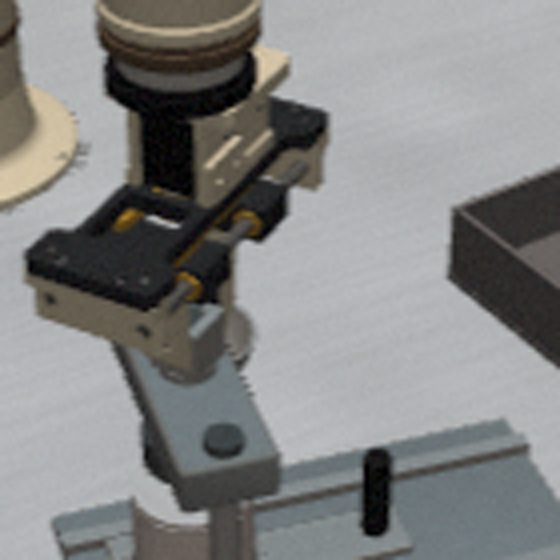

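Request:
{"name": "drive_tool", "arguments": {"travel": [[0,0,0],[0,0,0],[0,0,0],[0,0,0],[-0.02,0,0],[-0.05,0,0],[-0.08,0,0],[-0.1,0,0],[-0.1,0,0],[-0.1,0,0]], "twist": [[0,0,0],[0,0,0],[0,0,0],[0,0,0],[0,0,0],[0,0,0],[0,0,0],[0,0,0],[0,0,0],[0,0,0]], "jaw": 0.055}}

```text
time_s: 14.67
eef_pos: [0.5562, -0.0508, 0.2945]
ee_rot: [0.336, 0.622, -0.336, 0.623]
ft_force: [-0.4, -0.5, -0.7]
finger_gap: 0.602
```

Run:
```python
from h import *
s=st();print(s["joint_positions"])
for c,r in [("scene",(250,160,140,140))]:
  x,y,w,h=r;cv2.imwrite(f"pics/{c}7.png",cv2.resize(grab_frame(c)[y:y+h,x:x+w],None,fx=4,fy=4,interpolation=cv2.INTER_CUBIC))
wshot("w7")
```

```text
t 14.6667 p [ 0.5562 -0.0508  0.2945] q [ 0.3356  0.6216 -0.3356  0.6232] f [-0.3908 -0.4861 -0.6651] gap 0.6022383863656474
[-0.1109  0.2433  0.1835  1.7232 -0.0466  1.1773 -0.9039]
```

View pics/scene7.png

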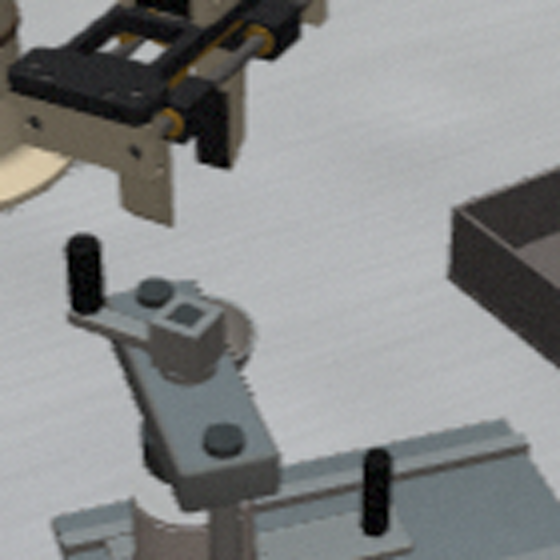

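View pics/w7.png

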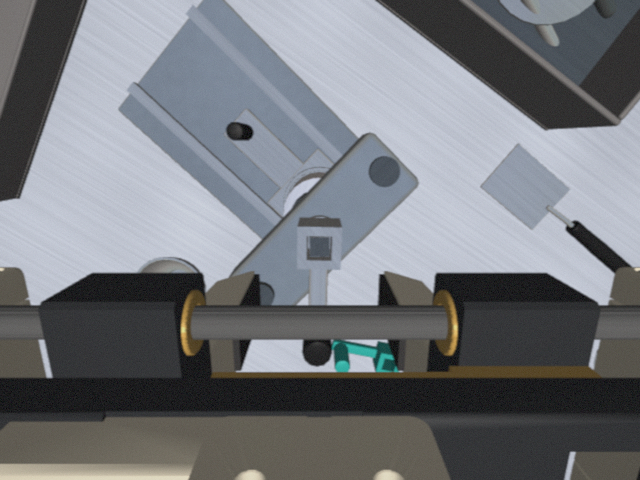

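Run:
```python
from h import *
print("scene knob",atz("scene",(250+84/4,160+243/4),.240),"wrist knob",watz("w7",(317,353),.24))
print("hub scene top", atz("scene",(250+186/4,160+313/4),.214),"hub wrist",watz("w7",(319.5,243.5),.214))
go((0.501,-0.087,0.275),-56.6)
```

```text
scene knob [ 0.5024023  -0.08709247  0.24      ] wrist knob [ 0.50081864 -0.08570488  0.24      ]
hub scene top [ 0.55421719 -0.05204948  0.214     ] hub wrist [ 0.55780064 -0.05028021  0.214     ]
travel [ 0.0173 -0.0647  0.0009] twist [-0.0011 -0.0006  0.0029]
```

Request:
{"name": "drive_tool", "arguments": {"travel": [[0,-0.03,0],[0.01,-0.055,0.001],[0.02,-0.065,0.001],[0.04,-0.065,0.001],[0.06,-0.065,0.001],[0.078,-0.065,0.001],[0.087,-0.065,0.001],[0.088,-0.065,0.001],[0.088,-0.065,0.001]], "twist": [[0,0,0],[0,0,0],[0,0,0],[0,0,0],[0,0,0],[0,0,0],[0,0,0],[0,0,0],[0,0,0]]}}

```text
time_s: 15.52
eef_pos: [0.4999, -0.0872, 0.2034]
ee_rot: [0.334, 0.624, -0.337, 0.621]
ft_force: [0.1, -0.8, 0.8]
finger_gap: 0.598
```

Run:
```python
from h import *
st(); go((0.501,-0.087,0.206),-56.6)
```

```text
t 15.5167 p [ 0.4999 -0.0872  0.2034] q [ 0.3344  0.6239 -0.3368  0.621 ] f [ 0.1348 -0.8401  0.8298] gap 0.5975444398510203
travel [-0.0026  0.001   0.0004] twist [-0.0011 -0.002   0.005 ]
```

Request:
{"name": "drive_tool", "arguments": {"travel": [[0,0,0],[0,0,0],[0,0,0],[0,0,0],[0,0,0],[0,0,0],[0,0,0]], "twist": [[0,0,0],[0,0,0],[0,0,0],[0,0,0],[0,0,0],[0,0,0],[0,0,0]], "jaw": 0.0, "squeeze": 35}}

```text
time_s: 16.1
eef_pos: [0.5, -0.0872, 0.2036]
ee_rot: [0.334, 0.624, -0.337, 0.621]
ft_force: [-0.8, 0.1, 0.5]
finger_gap: 0.214
```

```bash
cat > circ.py <<'E'
from h import *
import sys
# circle rows: from current phi, n rows of step deg, with center c
def circ(c,r,steps,z=0.206,th=-56.6):
    s=sensors.get_state();R0=R.from_quat(s["ee_rot"]).as_matrix();p=np.array(s["eef_pos"])
    phi=np.degrees(np.arctan2(p[1]-c[1],p[0]-c[0]));rr=np.hypot(*(p[:2]-c));print("phi",phi,"r",rr,"th",theta())
    a=phi;out=[]
    for d in steps:
        a-=d;t=np.array([c[0]+r*np.cos(np.radians(a)),c[1]+r*np.sin(np.radians(a)),z])
        out.append([round(float(x),3) for x in R0.T@(t-p)])
    print(out);print(np.round(R.from_matrix(R0.T@Rd(th)).as_rotvec(),3))
E
python3 - <<'E'
from circ import *
s=st();print(s["finger_gap"]*91.8)
circ((.555,-.051),.065,[1,3,5,7,9,10,10,10,10,10,10,10])
E
```

```text
t 16.1 p [ 0.5    -0.0872  0.2036] q [ 0.3344  0.6237 -0.3367  0.6211] f [-0.8481  0.0653  0.5391] gap 0.2138206212230529
19.628733028276255
phi -146.64112871292386 r 0.0658150791967885 th -56.655229290125384
[[-0.002, 0.001, -0.001], [-0.002, 0.001, -0.005], [-0.002, 0.002, -0.01], [-0.002, 0.003, -0.018], [-0.002, 0.007, -0.027], [-0.002, 0.013, -0.037], [-0.002, 0.02, -0.046], [-0.002, 0.029, -0.053], [-0.002, 0.038, -0.059], [-0.002, 0.049, -0.063], [-0.003, 0.06, -0.065], [-0.003, 0.071, -0.065]]
[-0.001 -0.002  0.005]
```

Request:
{"name": "drive_tool", "arguments": {"travel": [[0,0,-0.001],[0,0.001,-0.005],[0,0.002,-0.01],[0,0.003,-0.018],[0,0.007,-0.027],[0,0.013,-0.037],[0,0.02,-0.046],[0,0.029,-0.053],[0,0.038,-0.059],[0,0.049,-0.063],[0,0.06,-0.065],[0,0.071,-0.065]], "twist": [[0,0,0],[0,0,0],[0,0,0],[0,0,0],[0,0,0],[0,0,0],[0,0,0],[0,0,0],[0,0,0],[0,0,0],[0,0,0],[0,0,0]]}}

```text
time_s: 17.1
eef_pos: [0.5247, 0.0065, 0.2036]
ee_rot: [0.334, 0.624, -0.337, 0.621]
ft_force: [0.3, -6.6, 2.3]
finger_gap: 0.21
```

Run:
```python
from circ import *
s=st();print(s["finger_gap"]*91.8)
circ((.555,-.051),.065,[16]+[11]*11)
cv2.imwrite("pics/s8.png",cv2.resize(grab_frame("scene")[160:300,250:390],None,fx=4,fy=4,interpolation=cv2.INTER_CUBIC))
```

```text
t 17.1 p [0.5247 0.0065 0.2036] q [ 0.3341  0.6235 -0.3368  0.6214] f [ 0.3401 -6.6368  2.2522] gap 0.20957592241573286
19.239069677764277
phi 117.76034178447587 r 0.06499922253601105 th -56.64218533031534
[[-0.002, 0.018, 0.004], [-0.003, 0.029, 0.01], [-0.003, 0.038, 0.018], [-0.003, 0.047, 0.027], [-0.003, 0.053, 0.038], [-0.003, 0.057, 0.05], [-0.003, 0.059, 0.062], [-0.003, 0.058, 0.074], [-0.003, 0.055, 0.086], [-0.003, 0.05, 0.098], [-0.003, 0.042, 0.108], [-0.003, 0.033, 0.116]]
[-0.001 -0.001  0.005]
```

View pics/s8.png

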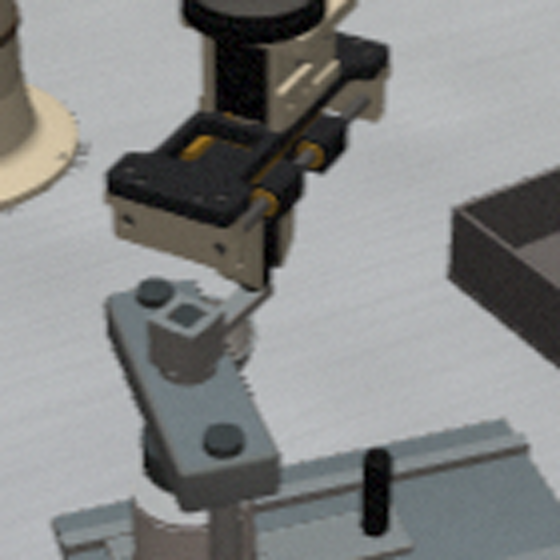

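Run:
```python
from circ import *
st();circ((.555,-.0515),.0648,[5,8]+[11]*10)
```

```text
t 17.15 p [0.5269 0.0075 0.2037] q [ 0.3342  0.6231 -0.336   0.6223] f [ 1.5589 -3.4139  1.7194] gap 0.21350831889629118
phi 115.49730445568817 r 0.06536063725299483 th -56.57641867617265
[[-0.002, 0.005, 0.002], [-0.002, 0.014, 0.004], [-0.002, 0.025, 0.01], [-0.002, 0.035, 0.017], [-0.002, 0.043, 0.027], [-0.002, 0.05, 0.037], [-0.002, 0.054, 0.049], [-0.002, 0.056, 0.061], [-0.002, 0.055, 0.074], [-0.002, 0.052, 0.086], [-0.002, 0.047, 0.097], [-0.002, 0.04, 0.107]]
[0.    0.    0.003]
```

Request:
{"name": "drive_tool", "arguments": {"travel": [[0,0.005,0.002],[0,0.014,0.004],[0,0.025,0.01],[0,0.035,0.017],[0,0.043,0.027],[0,0.05,0.037],[0,0.054,0.049],[0,0.056,0.061],[0,0.055,0.074],[0,0.052,0.086],[0,0.047,0.097],[0,0.04,0.107]], "twist": [[0,0,0],[0,0,0],[0,0,0],[0,0,0],[0,0,0],[0,0,0],[0,0,0],[0,0,0],[0,0,0],[0,0,0],[0,0,0],[0,0,0]]}}

```text
time_s: 18.15
eef_pos: [0.6196, -0.0567, 0.2035]
ee_rot: [0.335, 0.625, -0.334, 0.621]
ft_force: [-4.2, 3.6, 4.8]
finger_gap: 0.212
```

Run:
```python
from circ import *
s=st();print(s["finger_gap"]*91.8)
circ((.555,-.0515),.0648,[14]+[11]*11)
```

```text
t 18.15 p [ 0.6196 -0.0567  0.2035] q [ 0.3346  0.6247 -0.3344  0.6213] f [-4.1971  3.5836  4.7898] gap 0.2119339546342741
19.455537035426364
phi -4.6230549027856735 r 0.06476989129511403 th -56.46674726636696
[[-0.003, -0.011, 0.011], [-0.003, -0.022, 0.018], [-0.003, -0.033, 0.022], [-0.003, -0.045, 0.025], [-0.003, -0.058, 0.024], [-0.002, -0.07, 0.022], [-0.002, -0.082, 0.017], [-0.002, -0.092, 0.01], [-0.002, -0.101, 0.001], [-0.002, -0.108, -0.009], [-0.002, -0.113, -0.02], [-0.002, -0.115, -0.032]]
[ 0.002 -0.004  0.002]
```

Request:
{"name": "drive_tool", "arguments": {"travel": [[0,-0.009,0.009],[0,-0.022,0.018],[0,-0.033,0.022],[0,-0.045,0.025],[0,-0.058,0.024],[0,-0.07,0.022],[0,-0.082,0.017],[0,-0.092,0.01],[0,-0.101,0.001],[0,-0.108,-0.009]], "twist": [[0,0,0],[0,0,0],[0,0,0],[0,0,0],[0,0,0],[0,0,0],[0,0,0],[0,0,0],[0,0,0],[0,0,0]]}}

```text
time_s: 18.98
eef_pos: [0.5248, -0.1096, 0.2037]
ee_rot: [0.335, 0.624, -0.335, 0.622]
ft_force: [4.8, 1.7, -1.2]
finger_gap: 0.211
```

Run:
```python
from circ import *
s=st();print(s["finger_gap"]*91.8)
cv2.imwrite("pics/s9.png",cv2.resize(grab_frame("scene")[160:300,250:390],None,fx=4,fy=4,interpolation=cv2.INTER_CUBIC))
s=st();circ((.555,-.0515),.0648,[4]+[6]*11)
```

```text
t 18.9833 p [ 0.5248 -0.1096  0.2037] q [ 0.3352  0.6236 -0.3346  0.622 ] f [ 4.7587  1.6806 -1.1591] gap 0.21115770485341703
19.384277305543684
t 19.0333 p [ 0.5226 -0.1084  0.2035] q [ 0.3348  0.6247 -0.3344  0.6211] f [ 0.3834 -0.0818  1.5274] gap 0.21186113138932558
phi -119.68829002623137 r 0.06548296976369794 th -56.48825077667279
[[-0.003, -0.001, -0.004], [-0.002, -0.004, -0.011], [-0.002, -0.005, -0.017], [-0.002, -0.006, -0.024], [-0.002, -0.006, -0.031], [-0.002, -0.006, -0.038], [-0.002, -0.005, -0.044], [-0.002, -0.003, -0.051], [-0.002, -0.0, -0.057], [-0.002, 0.003, -0.063], [-0.002, 0.007, -0.069], [-0.002, 0.011, -0.074]]
[ 0.002 -0.005  0.002]
```

View pics/s9.png

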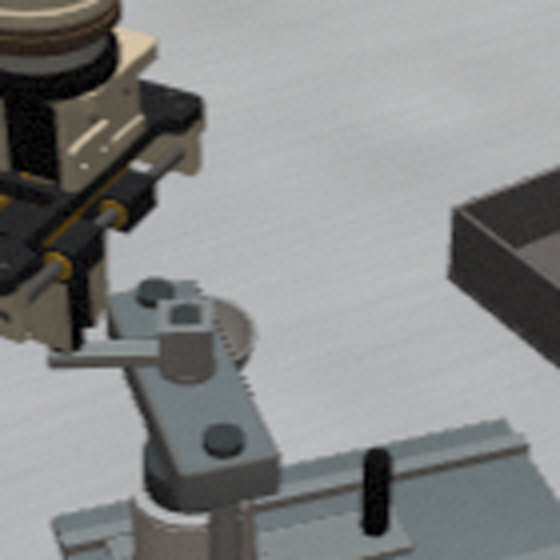

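Request:
{"name": "drive_tool", "arguments": {"travel": [[0,-0.001,-0.004],[0,-0.004,-0.011],[0,-0.005,-0.017],[0,-0.006,-0.024],[0,-0.006,-0.031]], "twist": [[0,0,0],[0,0,0],[0,0,0],[0,0,0],[0,0,0]]}}

```text
time_s: 19.45
eef_pos: [0.4996, -0.0865, 0.2036]
ee_rot: [0.335, 0.625, -0.335, 0.621]
ft_force: [0.2, -3.8, 1.8]
finger_gap: 0.21
```

Run:
```python
from circ import *
s=st();circ((.555,-.0515),.0648,[3]+[4]*11)
```

```text
t 19.45 p [ 0.4996 -0.0865  0.2036] q [ 0.3346  0.6247 -0.3352  0.6209] f [ 0.171  -3.7647  1.7641] gap 0.20999265514899929
phi -147.68164615248483 r 0.06552734811115282 th -56.543731148314485
[[-0.002, 0.001, -0.003], [-0.002, 0.001, -0.008], [-0.002, 0.002, -0.012], [-0.002, 0.003, -0.017], [-0.002, 0.005, -0.021], [-0.002, 0.006, -0.025], [-0.002, 0.008, -0.029], [-0.002, 0.011, -0.033], [-0.002, 0.013, -0.037], [-0.002, 0.016, -0.04], [-0.002, 0.019, -0.044], [-0.002, 0.022, -0.047]]
[ 0.001 -0.004  0.003]
```

Request:
{"name": "drive_tool", "arguments": {"travel": [[0,0.001,-0.003],[0,0.001,-0.008],[0,0.002,-0.012],[0,0.003,-0.017]], "twist": [[0,0,0],[0,0,0],[0,0,0],[0,0,0]]}}

```text
time_s: 19.78
eef_pos: [0.4926, -0.0715, 0.2037]
ee_rot: [0.334, 0.624, -0.336, 0.621]
ft_force: [0.5, -8.6, 1.6]
finger_gap: 0.209
```

Run:
```python
from circ import *
s=st();circ((.555,-.0515),.0648,[3]+[4]*5)
```

```text
t 19.7833 p [ 0.4926 -0.0715  0.2037] q [ 0.3343  0.6243 -0.3358  0.621 ] f [ 0.4522 -8.6141  1.5841] gap 0.20858229099191433
phi -162.2729341573584 r 0.0655226784835323 th -56.56924353300812
[[-0.002, 0.002, -0.003], [-0.002, 0.003, -0.007], [-0.002, 0.005, -0.011], [-0.002, 0.007, -0.015], [-0.002, 0.01, -0.019], [-0.002, 0.012, -0.023]]
[ 0.001 -0.003  0.004]
```

Request:
{"name": "drive_tool", "arguments": {"travel": [[0,0.002,-0.003],[0,0.003,-0.007],[0,0.005,-0.011]], "twist": [[0,0,0],[0,0,0],[0,0,0]]}}

```text
time_s: 20.03
eef_pos: [0.4909, -0.0646, 0.2039]
ee_rot: [0.333, 0.622, -0.339, 0.622]
ft_force: [1.3, -19.2, 2.1]
finger_gap: 0.213
```

Run:
```python
from circ import *
s=st();circ((.555,-.0515),.0648,[3]+[4]*5)
cv2.imwrite("pics/s10.png",cv2.resize(grab_frame("scene")[160:300,250:390],None,fx=4,fy=4,interpolation=cv2.INTER_CUBIC))
```

```text
t 20.0333 p [ 0.4909 -0.0646  0.2039] q [ 0.3334  0.6223 -0.3386  0.622 ] f [  1.2859 -19.2064   2.1478] gap 0.21332503635310218
phi -168.4583401298904 r 0.06541213133174797 th -56.743805089957995
[[-0.002, 0.002, -0.003], [-0.002, 0.004, -0.007], [-0.002, 0.006, -0.011], [-0.002, 0.009, -0.015], [-0.002, 0.012, -0.018], [-0.002, 0.015, -0.021]]
[-0.003  0.003  0.007]
```

View pics/s10.png

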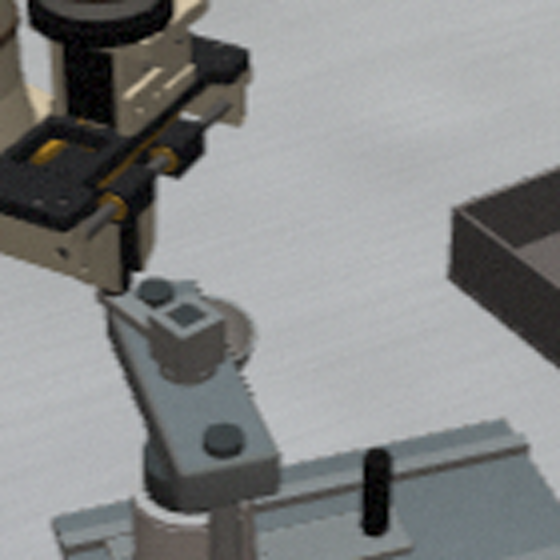

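Request:
{"name": "drive_tool", "arguments": {"travel": [[0,0.002,-0.003],[0,0.003,-0.006],[0,0.004,-0.008],[0,0.004,-0.008]], "twist": [[0,0,0],[0,0,0],[0,0,0],[0,0,0]]}}

```text
time_s: 20.42
eef_pos: [0.4903, -0.0615, 0.2041]
ee_rot: [0.332, 0.62, -0.342, 0.623]
ft_force: [3.2, -18.8, -0.3]
finger_gap: 0.206
```

Run:
```python
from circ import *
s=st();circ((.555,-.0515),.0648,[3]+[4]*2)
cv2.imwrite("pics/s11.png",cv2.resize(grab_frame("scene")[160:300,250:390],None,fx=4,fy=4,interpolation=cv2.INTER_CUBIC))
```

```text
t 20.4167 p [ 0.4903 -0.0615  0.2041] q [ 0.3325  0.62   -0.3418  0.6231] f [  3.2011 -18.7958  -0.2861] gap 0.20639214105548054
phi -171.2097939298696 r 0.06548820707144999 th -56.95169867754974
[[-0.002, 0.002, -0.003], [-0.002, 0.004, -0.007], [-0.002, 0.007, -0.01]]
[-0.006  0.01   0.009]
```

View pics/s11.png

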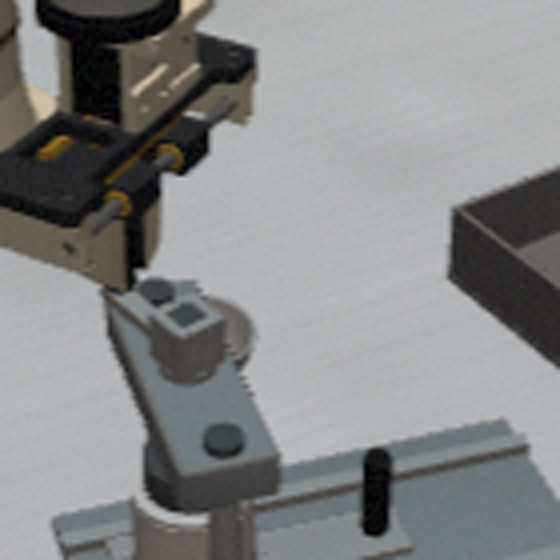

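Request:
{"name": "drive_tool", "arguments": {"travel": [[0,-0.001,0.003],[0,-0.003,0.006],[0,-0.004,0.009],[0,-0.004,0.009]], "twist": [[0,0,0],[0,0,0],[0,0,0],[0,0,0]]}}

```text
time_s: 20.8
eef_pos: [0.492, -0.0698, 0.2039]
ee_rot: [0.333, 0.621, -0.341, 0.623]
ft_force: [0.4, 1.6, -1.2]
finger_gap: 0.212
```

Request:
{"name": "drive_tool", "arguments": {"travel": [[0,0,0],[0,0,0],[0,0,0],[0,0,0],[-0.02,0,0],[-0.05,0,0],[-0.08,0,0],[-0.1,0,0],[-0.1,0,0],[-0.1,0,0]], "twist": [[0,0,0],[0,0,0],[0,0,0],[0,0,0],[0,0,0],[0,0,0],[0,0,0],[0,0,0],[0,0,0],[0,0,0]], "jaw": 0.055}}

```text
time_s: 21.63
eef_pos: [0.4929, -0.0686, 0.3051]
ee_rot: [0.333, 0.62, -0.34, 0.624]
ft_force: [0.8, 0.0, -0.8]
finger_gap: 0.598
```

Run:
```python
from h import *
s=st();wshot("w12");st();print(theta())
cv2.imwrite("pics/s12.png",cv2.resize(grab_frame("scene")[160:300,250:390],None,fx=4,fy=4,interpolation=cv2.INTER_CUBIC))
a=cv2.imread("pics/w12.png");cv2.imwrite("pics/w12c.png",a)
```

```text
t 21.6333 p [ 0.4929 -0.0686  0.3051] q [ 0.3331  0.6197 -0.3404  0.6238] f [ 0.8271  0.0019 -0.8028] gap 0.5984882640292425
t 21.6833 p [ 0.492  -0.0685  0.3037] q [ 0.3327  0.6206 -0.3409  0.6229] f [-0.4263  0.1573 -0.331 ] gap 0.5986688360458213
-56.88687211529536
```

View pics/w12.png

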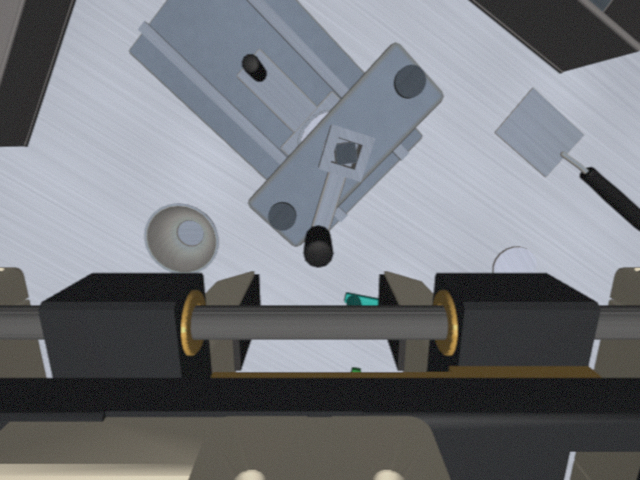

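View pics/s12.png

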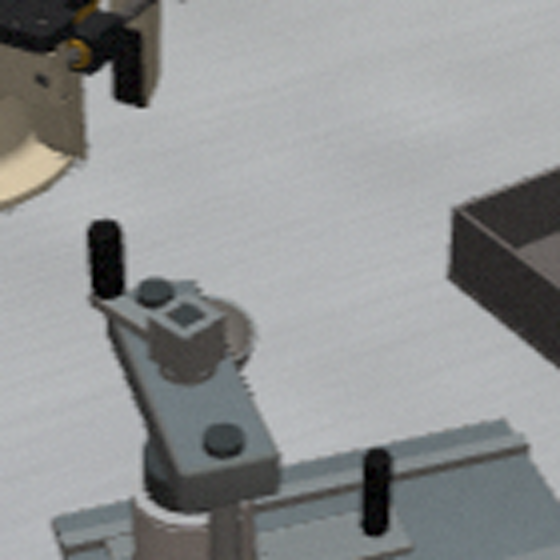

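Run:
```python
from h import *
a=cv2.imread("pics/w12.png");cv2.imwrite("pics/w12c.png",cv2.resize(a[115:275,290:390],None,fx=5,fy=5,interpolation=cv2.INTER_CUBIC)[:600])
cv2.imwrite("pics/w12d.png",cv2.resize(a[115:190,310:385],None,fx=8,fy=8,interpolation=cv2.INTER_CUBIC))
```

```text
(no output)
```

View pics/w12d.png

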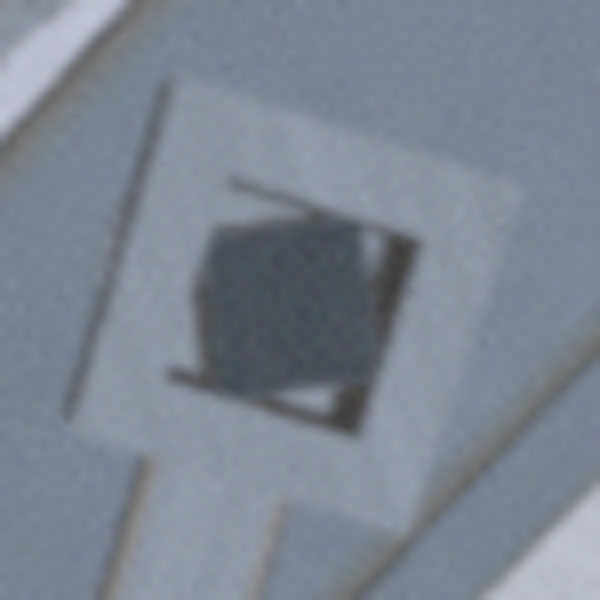

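```bash
cat > ov.py <<'E'
from h import *
def sq(c,w,ang,z):
    a=np.radians(ang);ux=np.array([np.cos(a),np.sin(a)]);uy=np.array([-ux[1],ux[0]])
    return [np.array([*(np.array(c)+w/2*(i*ux+j*uy)),z]) for i,j in((1,1),(-1,1),(-1,-1),(1,-1))]
def overlay(name,items,box,f,out,doff=(0,0)):
    m=np.load(f"pics/{name}.npz")["m"];K=np.array(camera_model("wrist")["intrinsics"])
    im=cv2.imread(f"pics/{name}.png");x0,y0,x1,y1=box
    im=cv2.resize(im[y0:y1,x0:x1],None,fx=f,fy=f,interpolation=cv2.INTER_CUBIC)
    for pts,col in items:
        P=[]
        for p in pts:
            q=K@(m[:3,:3].T@(p-m[:3,3]));q=q[:2]/q[2]+doff;P.append(((q-[x0,y0]+.5)*f-.5))
        cv2.polylines(im,[np.round(P).astype(int)],True,col,1)
    cv2.imwrite(out,im)
E
python3 - <<'E'
from ov import *
outs=[]
c=(.5555,-.0515)
for k,an in enumerate((-49,-57)):
    it=[(sq(c,.03,-73.4,.214),(0,255,0)),(sq(c,.017,-73.4,.214),(0,255,0)),(sq(c,.014,an,.210),(0,0,255)),(sq(c,.008,an,.219),(0,255,255))]
    overlay("w12",it,(310,115,385,190),5,f"pics/ov{k}.png",(0,0))
    outs.append(cv2.imread(f"pics/ov{k}.png"))
cv2.imwrite("pics/ov.png",np.hstack(outs))
E
```

```text
(no output)
```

View pics/ov.png

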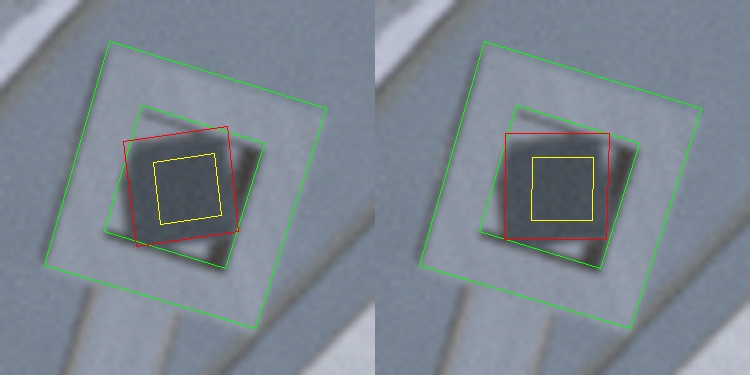

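Run:
```python
from h import *
go((0.5552,-0.051,0.27),-73.4)
a=cv2.imread("pics/s12.png");
im=cv2.resize(grab_frame("scene")[255:330,265:345],None,fx=7,fy=7,interpolation=cv2.INTER_CUBIC);cv2.imwrite("pics/foot.png",im)
```

```text
travel [0.0325 0.0633 0.0199] twist [0.2882 0.0089 0.0089]
```

View pics/foot.png

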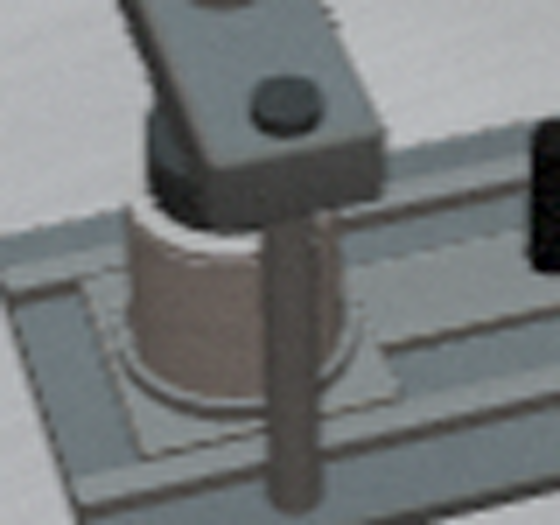

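Request:
{"name": "drive_tool", "arguments": {"travel": [[0,0.02,0.006],[0,0.045,0.014],[0.01,0.063,0.02],[0.033,0.063,0.02],[0.033,0.063,0.02],[0.033,0.063,0.02],[0.033,0.063,0.02]], "twist": [[0.1,0.009,0.009],[0.2,0.009,0.009],[0.288,0.009,0.009],[0.288,0.009,0.009],[0.288,0.009,0.009],[0.288,0.009,0.009],[0.288,0.009,0.009]]}}

```text
time_s: 22.37
eef_pos: [0.5541, -0.0516, 0.2688]
ee_rot: [0.422, 0.568, -0.423, 0.566]
ft_force: [-0.0, 0.4, 0.7]
finger_gap: 0.595
```

Run:
```python
from h import *
st();go((0.5552,-0.051,0.194),-73.4)
```

```text
t 22.3667 p [ 0.5541 -0.0516  0.2688] q [ 0.422   0.5676 -0.4231  0.5663] f [-0.0141  0.4281  0.7127] gap 0.5950843703182782
travel [ 0.0748  0.0014 -0.0002] twist [ 0.0001 -0.0006  0.0023]
```

Request:
{"name": "drive_tool", "arguments": {"travel": [[0.02,0.001,0],[0.04,0.001,0],[0.058,0.001,0],[0.069,0.001,0],[0.074,0.001,0],[0.074,0.001,0],[0.074,0.001,0]], "twist": [[0,0,0],[0,0,0],[0,0,0],[0,0,0],[0,0,0],[0,0,0],[0,0,0]]}}

```text
time_s: 22.95
eef_pos: [0.5554, -0.0515, 0.1958]
ee_rot: [0.422, 0.567, -0.423, 0.567]
ft_force: [-0.0, -0.8, 0.3]
finger_gap: 0.601
```

Request:
{"name": "drive_tool", "arguments": {"travel": [[0,0,0],[0,0,0],[0,0,0],[0,0,0],[0,0,0],[0,0,0]], "twist": [[0,0,0],[0,0,0],[0,0,0],[0,0,0],[0,0,0],[0,0,0]], "jaw": 0.0, "squeeze": 30}}

```text
time_s: 23.45
eef_pos: [0.5556, -0.0514, 0.1963]
ee_rot: [0.423, 0.567, -0.423, 0.567]
ft_force: [-1.9, 0.3, 3.9]
finger_gap: 0.326
```

Run:
```python
from h import *
s=st();print(s["finger_gap"]*91.8,s["moment"],theta())
cv2.imwrite("pics/s13.png",cv2.resize(grab_frame("scene")[160:300,250:390],None,fx=4,fy=4,interpolation=cv2.INTER_CUBIC))
```

```text
t 23.45 p [ 0.5556 -0.0514  0.1963] q [ 0.4225  0.5671 -0.4227  0.5668] f [-1.9481  0.312   3.8678] gap 0.3257622152658448
29.904971361404552 [-0.0172  0.3384  0.0392] -73.40101353782224
```

View pics/s13.png

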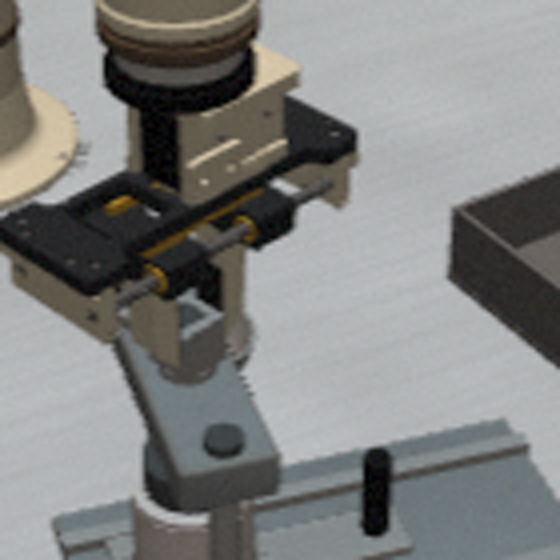

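Request:
{"name": "drive_tool", "arguments": {"travel": [[0,0,0],[0,0,0],[0,0,0],[0,0,0]], "twist": [[-0.06,0,0],[-0.12,0,0],[-0.17,0,0],[-0.17,0,0]]}}

```text
time_s: 23.83
eef_pos: [0.5555, -0.0511, 0.1963]
ee_rot: [0.372, 0.601, -0.372, 0.601]
ft_force: [-0.8, 0.4, 2.0]
finger_gap: 0.325
```

Run:
```python
from h import *
s=st();print(s["finger_gap"]*91.8,s["moment"],theta())
```

```text
t 23.8333 p [ 0.5555 -0.0511  0.1963] q [ 0.3723  0.6015 -0.3724  0.6008] f [-0.7631  0.38    2.0358] gap 0.3246143187368308
29.799594460041064 [0.1387 0.3241 0.0626] -63.54814219436208
```

Free rotation within the slack. Lift.

Request:
{"name": "drive_tool", "arguments": {"travel": [[-0.005,0,0],[-0.012,0,0],[-0.022,0,0],[-0.034,0,0],[-0.048,0,0],[-0.065,0,0],[-0.085,0,0],[-0.1,0,0],[-0.1,0,0],[-0.1,0,0]], "twist": [[0,0,0],[0,0,0],[0,0,0],[0,0,0],[0,0,0],[0,0,0],[0,0,0],[0,0,0],[0,0,0],[0,0,0]]}}

```text
time_s: 24.67
eef_pos: [0.5562, -0.0513, 0.2971]
ee_rot: [0.373, 0.601, -0.372, 0.601]
ft_force: [0.4, -0.0, -1.4]
finger_gap: 0.005
```

Run:
```python
from h import *
s=st();print(s["finger_gap"]*91.8,theta(),s["joint_positions"])
cv2.imwrite("pics/s14.png",cv2.resize(grab_frame("scene")[140:300,250:410],None,fx=3.7,fy=3.7,interpolation=cv2.INTER_CUBIC))
cv2.imwrite("pics/t14.png",cv2.resize(grab_frame("top")[180:340,120:290],None,fx=3.7,fy=3.7,interpolation=cv2.INTER_CUBIC))
wshot("w14")
```

```text
t 24.6667 p [ 0.5562 -0.0513  0.2971] q [ 0.3731  0.6006 -0.3723  0.6013] f [ 0.3635 -0.0228 -1.3684] gap 0.004669788452265722
0.42868657991799325 -63.616991829831406 [-0.086   0.2415  0.1558  1.7181 -0.0406  1.1837 -1.0298]
```

View pics/s14.png

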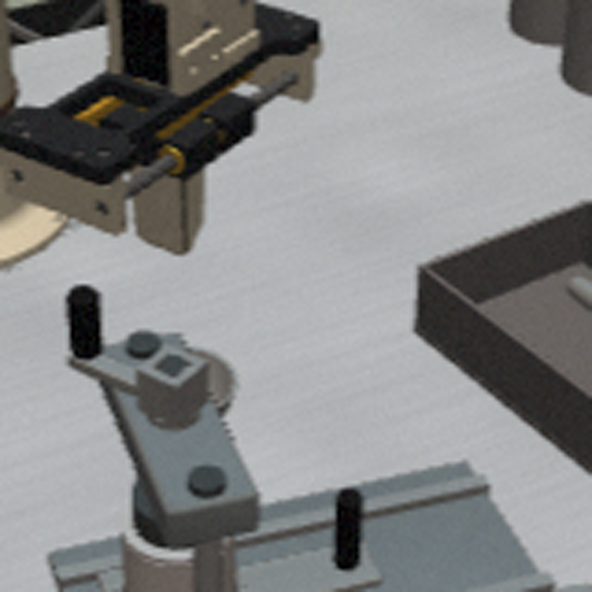

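View pics/t14.png

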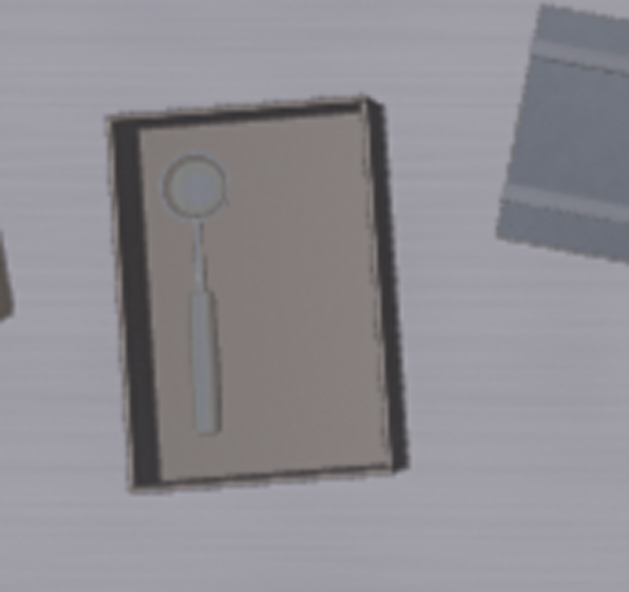

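Run:
```python
from h import *
a=cv2.imread("pics/w14.png");cv2.imwrite("pics/w14c.png",cv2.resize(a[190:300,250:390],None,fx=5.7,fy=5.4,interpolation=cv2.INTER_CUBIC))
```

```text
(no output)
```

View pics/w14c.png

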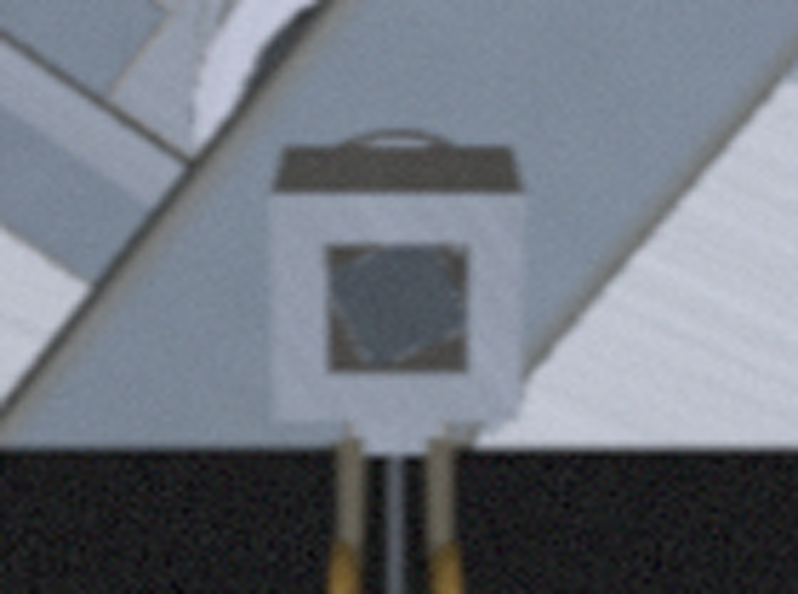

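Request:
{"name": "drive_tool", "arguments": {"travel": [[0,0,0],[0.0,0,0],[0.01,0,0],[0.035,0,0],[0.06,0,0],[0.085,0,0],[0.1,0,0],[0.107,0,0],[0.111,0,0],[0.111,0,0],[0.111,0,0]], "twist": [[0,0,0],[0,0,0],[0,0,0],[0,0,0],[0,0,0],[0,0,0],[0,0,0],[0,0,0],[0,0,0],[0,0,0],[0,0,0]], "jaw": 0.055}}

```text
time_s: 25.73
eef_pos: [0.5551, -0.0511, 0.1847]
ee_rot: [0.372, 0.602, -0.373, 0.6]
ft_force: [1.1, -0.1, 0.9]
finger_gap: 0.598
```

Run:
```python
from h import *
s=st();print(s["finger_gap"]*91.8,theta())
```

```text
t 25.7333 p [ 0.5551 -0.0511  0.1847] q [ 0.3723  0.6016 -0.3727  0.6005] f [ 1.1186 -0.0705  0.9409] gap 0.5975748755880044
54.8573735789788 -63.581434704617884
```

Request:
{"name": "drive_tool", "arguments": {"travel": [[-0.0025,0,0],[-0.0025,0,0],[-0.0025,0,0],[-0.0025,0,0],[-0.0025,0,0],[-0.0025,0,0],[-0.0025,0,0]], "twist": [[0,0,0],[0,0,0],[0,0,0],[0,0,0],[0,0,0],[0,0,0],[0,0,0]], "jaw": 0.0, "squeeze": 58}}

```text
time_s: 26.32
eef_pos: [0.5554, -0.0511, 0.1877]
ee_rot: [0.372, 0.601, -0.373, 0.601]
ft_force: [-0.4, 0.1, 4.1]
finger_gap: 0.322
```

Request:
{"name": "drive_tool", "arguments": {"travel": [[0,0,0],[0,0,0],[0,0,0],[0,0,0]], "twist": [[0.05,0,0],[0.1,0,0],[0.15,0,0],[0.17,0,0]]}}

```text
time_s: 26.65
eef_pos: [0.5556, -0.0514, 0.1878]
ee_rot: [0.423, 0.567, -0.423, 0.567]
ft_force: [-0.3, -0.8, 1.7]
finger_gap: 0.324
```

Run:
```python
from h import *
s=st();print(s["finger_gap"]*91.8,theta(),s["moment"])
```

```text
t 26.65 p [ 0.5556 -0.0514  0.1878] q [ 0.4226  0.567  -0.4229  0.5666] f [-0.3399 -0.8243  1.6649] gap 0.32421161689392264
29.7626264308621 -73.43718514186624 [-0.2622  0.0607  0.1649]
```

Request:
{"name": "drive_tool", "arguments": {"travel": [[0,0,0],[0,0,0],[0,0,0]], "twist": [[0.03,0,0],[0.06,0,0],[0.08,0,0]]}}

```text
time_s: 26.9
eef_pos: [0.5556, -0.0515, 0.1878]
ee_rot: [0.445, 0.549, -0.445, 0.549]
ft_force: [0.6, -1.9, 2.2]
finger_gap: 0.325
```

Run:
```python
from h import *
s=st();print(s["finger_gap"]*91.8,theta(),s["moment"])
```

```text
t 26.9 p [ 0.5556 -0.0515  0.1878] q [ 0.4449  0.5494 -0.4454  0.5494] f [ 0.6049 -1.8935  2.179 ] gap 0.3248990552750796
29.825733274252308 -78.03065180821105 [-0.2104  0.1765  0.5227]
```

Request:
{"name": "drive_tool", "arguments": {"travel": [[0,0,0],[0,0,0]], "twist": [[0.015,0,0],[0.03,0,0]]}}

```text
time_s: 27.07
eef_pos: [0.5556, -0.0516, 0.1878]
ee_rot: [0.453, 0.543, -0.453, 0.543]
ft_force: [-0.4, -1.1, 0.5]
finger_gap: 0.32
```

Run:
```python
from h import *
s=st();print(s["finger_gap"]*91.8,theta(),s["moment"])
```

```text
t 27.0667 p [ 0.5556 -0.0516  0.1878] q [ 0.4527  0.5428 -0.4535  0.5429] f [-0.3996 -1.1482  0.4856] gap 0.31979000152062353
29.356722139593238 -79.69960400979284 [-0.3487  0.2452  0.9905]
```

Request:
{"name": "drive_tool", "arguments": {"travel": [[0,0,0],[-0.004,0,0],[-0.008,0,0],[-0.012,0,0]], "twist": [[-0.03,0,0],[-0.04,0,0],[-0.04,0,0],[-0.04,0,0]]}}

```text
time_s: 27.4
eef_pos: [0.5549, -0.0516, 0.1896]
ee_rot: [0.44, 0.552, -0.444, 0.552]
ft_force: [31.6, -4.6, -79.6]
finger_gap: 0.323
```

Run:
```python
from h import *
s=st();print(s["finger_gap"]*91.8,theta(),s["moment"])
```

```text
t 27.4 p [ 0.5549 -0.0516  0.1896] q [ 0.4403  0.5523 -0.4438  0.5515] f [ 31.5828  -4.5732 -79.5501] gap 0.32251281010203603
29.606675967366908 -77.3824143777543 [-1.1404 -6.7266  0.4231]
```

Request:
{"name": "drive_tool", "arguments": {"travel": [[0.0005,0,0],[0.0005,0,0]], "twist": [[0,0,0],[0,0,0]]}}

```text
time_s: 27.57
eef_pos: [0.5553, -0.0516, 0.1889]
ee_rot: [0.44, 0.552, -0.444, 0.552]
ft_force: [1.4, -0.3, 1.0]
finger_gap: 0.322
```

Run:
```python
from h import *
s=st();print(s["finger_gap"]*91.8,theta(),s["moment"])
wshot("w15")
cv2.imwrite("pics/s15.png",cv2.resize(grab_frame("scene")[160:300,250:390],None,fx=4,fy=4,interpolation=cv2.INTER_CUBIC))
```

```text
t 27.5667 p [ 0.5553 -0.0516  0.1889] q [ 0.4401  0.5524 -0.4438  0.5515] f [ 1.423  -0.3121  1.029 ] gap 0.3220393360885392
29.563211052927898 -77.3739576777604 [-0.1432  0.1107  0.3715]
```

View pics/s15.png

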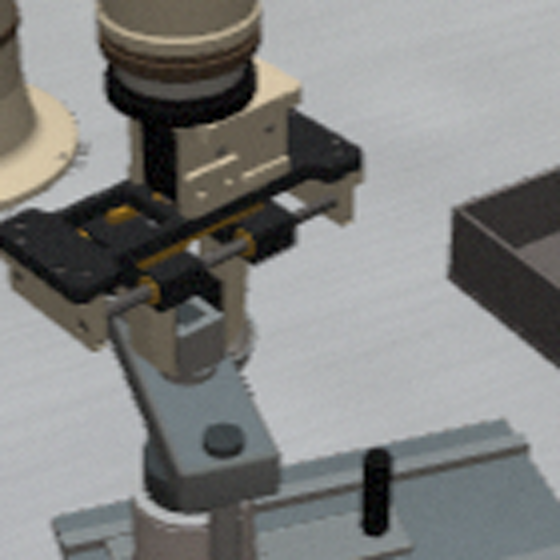

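Request:
{"name": "drive_tool", "arguments": {"travel": [[-0.004,0,0],[-0.007,0,0],[-0.007,0,0],[-0.007,0,0]], "twist": [[0,0,0],[-0.05,0,0],[-0.1,0,0],[-0.15,0,0]]}}

```text
time_s: 28.0
eef_pos: [0.5551, -0.0514, 0.1926]
ee_rot: [0.397, 0.585, -0.401, 0.583]
ft_force: [4.8, -0.6, -9.2]
finger_gap: 0.322
```

Run:
```python
from h import *
s=st();print(s["finger_gap"]*91.8,theta(),s["moment"])
```

```text
t 28.0 p [ 0.5551 -0.0514  0.1926] q [ 0.3968  0.5847 -0.4009  0.5831] f [ 4.8206 -0.5707 -9.1962] gap 0.32226049069912427
29.583513046179608 -68.67565898869695 [-0.1043 -1.1031  0.0633]
```

Request:
{"name": "drive_tool", "arguments": {"travel": [[-0.003,0,0],[-0.006,0,0],[-0.008,0,0]], "twist": [[-0.03,0,0],[-0.06,0,0],[-0.06,0,0]]}}

```text
time_s: 28.25
eef_pos: [0.5548, -0.0512, 0.1998]
ee_rot: [0.379, 0.597, -0.383, 0.594]
ft_force: [3.6, 0.1, -4.8]
finger_gap: 0.324
```

Run:
```python
from h import *
s=st();print(s["finger_gap"]*91.8,theta(),s["moment"])
cv2.imwrite("pics/s16.png",cv2.resize(grab_frame("scene")[160:300,250:390],None,fx=4,fy=4,interpolation=cv2.INTER_CUBIC))
```

```text
t 28.25 p [ 0.5548 -0.0512  0.1998] q [ 0.379   0.5968 -0.3832  0.5944] f [ 3.6156  0.1099 -4.8363] gap 0.3242603525284493
29.767100362111645 -65.22985036003324 [-0.0235 -0.3604  0.0646]
```

View pics/s16.png

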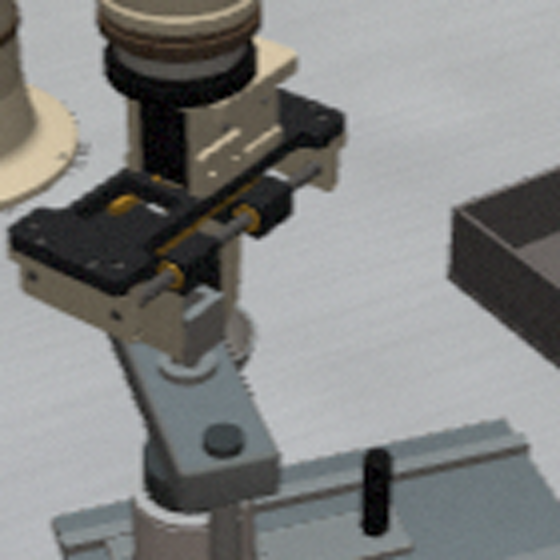

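Request:
{"name": "drive_tool", "arguments": {"travel": [[0.002,0,0],[0.004,0,0],[0.006,0,0],[0.006,0,0]], "twist": [[0.03,0.005,-0.005],[0.06,0.005,-0.005],[0.09,0.005,-0.005],[0.11,0.005,-0.005]]}}

```text
time_s: 28.63
eef_pos: [0.5553, -0.0515, 0.1959]
ee_rot: [0.412, 0.576, -0.417, 0.57]
ft_force: [-1.3, -0.4, 5.0]
finger_gap: 0.319
```

Run:
```python
from h import *
s=st();print(s["finger_gap"]*91.8,theta(),s["moment"])
```

```text
t 28.6333 p [ 0.5553 -0.0515  0.1959] q [ 0.4123  0.5759 -0.4168  0.5698] f [-1.3174 -0.3526  5.0167] gap 0.31925281037858644
29.307407992754236 -71.78440581222696 [-0.2094  0.3487  0.3763]
```

Request:
{"name": "drive_tool", "arguments": {"travel": [[0,0,0],[0,0,0],[0,0,0]], "twist": [[0.01,0,0],[0.02,0,0],[0.02,0,0]]}}

```text
time_s: 28.88
eef_pos: [0.5553, -0.0515, 0.196]
ee_rot: [0.418, 0.572, -0.423, 0.566]
ft_force: [0.6, -1.1, -1.7]
finger_gap: 0.323
```

Run:
```python
from h import *
s=st();print(s["finger_gap"]*91.8,theta(),s["moment"])
```

```text
t 28.8833 p [ 0.5553 -0.0515  0.196 ] q [ 0.418   0.5715 -0.4227  0.5656] f [ 0.5727 -1.0996 -1.7499] gap 0.32284503987120544
29.637174660176658 -72.95062502740835 [-0.2704 -0.1704  0.3941]
```

Request:
{"name": "drive_tool", "arguments": {"travel": [[0,0,0],[0,0,0],[0,0,0]], "twist": [[0.015,0,0],[0.03,0,0],[0.03,0,0]]}}

```text
time_s: 29.13
eef_pos: [0.5553, -0.0515, 0.1961]
ee_rot: [0.427, 0.565, -0.432, 0.559]
ft_force: [1.9, -1.0, -2.0]
finger_gap: 0.327
```

Run:
```python
from h import *
s=st();print(s["finger_gap"]*91.8,theta(),s["moment"])
wshot("w17")
```

```text
t 29.1333 p [ 0.5553 -0.0515  0.1961] q [ 0.4267  0.5649 -0.4316  0.5591] f [ 1.9079 -1.0011 -2.0176] gap 0.3269004425623458
30.009460627223344 -74.72710239254802 [-0.237  -0.1573  0.4547]
```

View pics/w17.png

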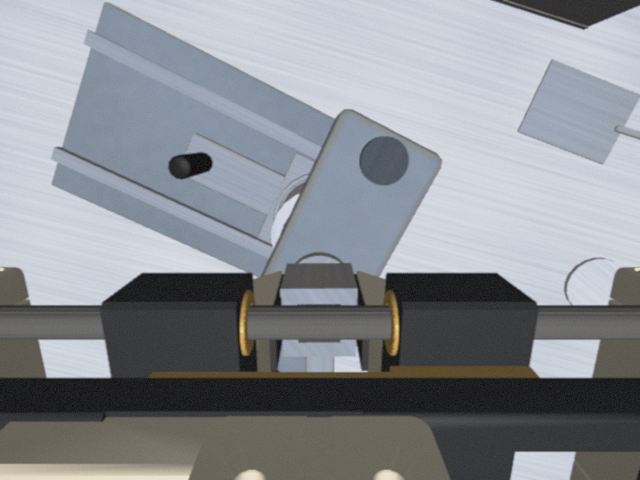

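Request:
{"name": "drive_tool", "arguments": {"travel": [[-0.003,0,0],[-0.004,0,0],[-0.004,0,0],[-0.004,0,0]], "twist": [[0,0,0],[-0.04,0,0],[-0.08,0,0],[-0.12,0,0]]}}

```text
time_s: 29.52
eef_pos: [0.5551, -0.0514, 0.1983]
ee_rot: [0.392, 0.591, -0.397, 0.584]
ft_force: [3.3, 0.6, -5.0]
finger_gap: 0.324
```

Run:
```python
from h import *
s=st();print(s["finger_gap"]*91.8,theta(),s["moment"])
```

```text
t 29.5167 p [ 0.5551 -0.0514  0.1983] q [ 0.3917  0.5906 -0.3966  0.5836] f [ 3.2644  0.6405 -4.9515] gap 0.3238556759746211
29.729951054470217 -67.75140382084855 [-0.135  -0.4638 -0.0099]
```

Request:
{"name": "drive_tool", "arguments": {"travel": [[-0.002,0,0],[-0.005,0,0],[-0.01,0,0],[-0.017,0,0],[-0.025,0,0],[-0.035,0,0],[-0.05,0,0],[-0.07,0,0],[-0.085,0,0],[-0.085,0,0],[-0.085,0,0]], "twist": [[-0.05,0,0],[-0.1,0,0],[-0.14,0,0],[-0.14,0,0],[-0.14,0,0],[-0.14,0,0],[-0.14,0,0],[-0.14,0,0],[-0.14,0,0],[-0.14,0,0],[-0.14,0,0]]}}

```text
time_s: 30.43
eef_pos: [0.5567, -0.0514, 0.2846]
ee_rot: [0.351, 0.616, -0.354, 0.61]
ft_force: [-0.3, 0.7, -2.3]
finger_gap: 0.322
```

Run:
```python
from h import *
s=st();print(s["finger_gap"]*91.8,theta(),s["moment"])
cv2.imwrite("pics/s18.png",cv2.resize(grab_frame("scene")[130:330,230:430],None,fx=3,fy=3,interpolation=cv2.INTER_CUBIC))
go((0.4886,-0.0958,0.29),-56.4)
```

```text
t 30.4333 p [ 0.5567 -0.0514  0.2846] q [ 0.3506  0.616  -0.3541  0.6102] f [-0.3351  0.6755 -2.342 ] gap 0.3224906786677476
29.60464430169923 -59.77399306083045 [-0.0897  0.1059 -0.0051]
travel [-0.0059 -0.0806  0.0046] twist [-0.0586 -0.0062  0.0102]
```

View pics/s18.png

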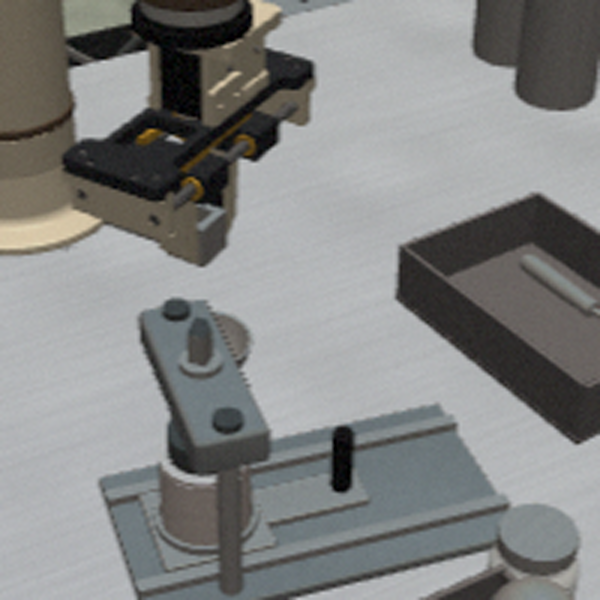

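Crank is off, in hand. Back up to view the shaft with the wrist camera.

Request:
{"name": "drive_tool", "arguments": {"travel": [[-0.005,-0.03,0.002],[-0.006,-0.06,0.004],[-0.006,-0.081,0.005],[-0.006,-0.081,0.005],[-0.006,-0.081,0.005],[-0.006,-0.081,0.005]], "twist": [[-0.03,-0.006,0.01],[-0.059,-0.006,0.01],[-0.059,-0.006,0.01],[-0.059,-0.006,0.01],[-0.059,-0.006,0.01],[-0.059,-0.006,0.01]]}}

```text
time_s: 30.98
eef_pos: [0.4885, -0.0957, 0.2895]
ee_rot: [0.334, 0.624, -0.334, 0.623]
ft_force: [0.3, 0.5, -2.6]
finger_gap: 0.32
```

Run:
```python
from h import *
st();im=wshot("w19");st();print(theta())
cv2.imwrite("pics/w19c.png",cv2.resize(im[75:175,265:365],None,fx=6,fy=6,interpolation=cv2.INTER_CUBIC))
```

```text
t 30.9833 p [ 0.4885 -0.0957  0.2895] q [ 0.3341  0.6237 -0.3339  0.6228] f [ 0.3081  0.4689 -2.5638] gap 0.3197379785041024
t 31.0333 p [ 0.4888 -0.0955  0.2896] q [ 0.3337  0.6238 -0.3337  0.623 ] f [-0.571  -0.7368 -2.6811] gap 0.32087966136484836
-56.322423659471106
```

View pics/w19c.png

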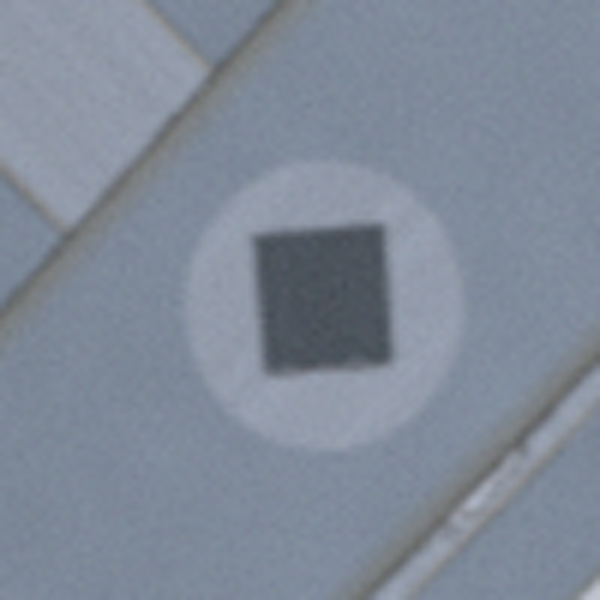

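Run:
```python
from h import *
S=lambda x,y:(120+x/3.7-.4,180+y/3.7-.4)
for n,p,z in [("sp bowl L",(163,187),.02),("sp bowl R",(228,187),.02),("sp handle R top",(212,292),.015),("sp handle R bot",(221,432),.015)]: print(n,atz("top",S(*p),z))
for n,p in [("rimTL",(108,115)),("rimTR",(368,97)),("rimBR",(392,470)),("rimBL",(130,490))]: print(n,atz("top",S(*p),.065))
for n,p in [("fTL",(140,130)),("fBR",(390,465)),("fTR",(368,113)),("fBL",(161,482))]: print(n,atz("top",S(*p),.005))
print("tote_in top",atz("top",(192.4,257.3),.005))
go((0.478,0.34,0.29),-56.4)
```

```text
sp bowl L [0.54893974 0.43421706 0.02      ]
sp bowl R [0.54895036 0.38822993 0.02      ]
sp handle R top [0.47495542 0.40001693 0.015     ]
sp handle R bot [0.37633472 0.39240033 0.015     ]
rimTL [0.59472545 0.45863109 0.065     ]
rimTR [0.60705408 0.28075303 0.065     ]
rimBR [0.35334366 0.262131   0.065     ]
rimBL [0.3395852  0.43981199 0.065     ]
fTL [0.59095906 0.45592069 0.005     ]
fBR [0.35267776 0.27485865 0.005     ]
fTR [0.60314599 0.29278816 0.005     ]
fBL [0.34043574 0.43737378 0.005     ]
tote_in top [0.47842655 0.36196756 0.005     ]
travel [-2.000e-04  2.325e-01 -3.684e-01] twist [ 0.0014 -0.0009  0.0005]
```

Run:
```python
from h import *
go((0.49,0.338,0.29),-56.4)
```

```text
travel [-2.000e-04  2.414e-01 -3.601e-01] twist [ 0.0014 -0.0009  0.0005]
```

Request:
{"name": "drive_tool", "arguments": {"travel": [[0,0.008,-0.012],[0,0.022,-0.033],[0,0.042,-0.063],[0,0.064,-0.095],[0,0.087,-0.129],[0,0.11,-0.164],[0,0.133,-0.199],[0,0.156,-0.233],[0,0.179,-0.267],[0,0.2,-0.299],[0,0.218,-0.325],[0,0.231,-0.344]], "twist": [[0,0,0],[0,0,0],[0,0,0],[0,0,0],[0,0,0],[0,0,0],[0,0,0],[0,0,0],[0,0,0],[0,0,0],[0,0,0],[0,0,0]]}}

```text
time_s: 32.03
eef_pos: [0.4888, 0.3245, 0.2889]
ee_rot: [0.332, 0.625, -0.332, 0.623]
ft_force: [0.9, -0.5, -1.5]
finger_gap: 0.324
```

Run:
```python
from h import *
s=st();print(s["joint_positions"]);go((0.49,0.338,0.1),-56.4)
```

```text
t 32.0333 p [0.4888 0.3245 0.2889] q [ 0.3324  0.6254 -0.3317  0.6231] f [ 0.8807 -0.541  -1.5247] gap 0.3237842536814555
[-0.5254  0.3054 -0.1306  1.6507  0.0386  1.1887 -1.6422]
travel [ 0.1889  0.0087 -0.0099] twist [ 0.0066 -0.0034  0.0007]
```

Request:
{"name": "drive_tool", "arguments": {"travel": [[0.02,0.004,-0.005],[0.055,0.009,-0.01],[0.09,0.009,-0.01],[0.125,0.009,-0.01],[0.155,0.009,-0.01],[0.175,0.009,-0.01],[0.186,0.009,-0.01],[0.189,0.009,-0.01],[0.189,0.009,-0.01]], "twist": [[0.006,-0.003,0],[0.006,-0.003,0],[0.006,-0.003,0],[0.006,-0.003,0],[0.006,-0.003,0],[0.006,-0.003,0],[0.006,-0.003,0],[0.006,-0.003,0],[0.006,-0.003,0]]}}

```text
time_s: 32.78
eef_pos: [0.4898, 0.3389, 0.0992]
ee_rot: [0.333, 0.624, -0.334, 0.623]
ft_force: [0.0, 0.7, -1.9]
finger_gap: 0.326
```

Run:
```python
from h import *
s=st();go((0.49,0.338,0.012),-56.4)
cv2.imwrite("pics/t20.png",cv2.resize(grab_frame("top")[180:340,120:290],None,fx=3.7,fy=3.7,interpolation=cv2.INTER_CUBIC))
cv2.imwrite("pics/s20.png",cv2.resize(grab_frame("scene")[110:310,330:530],None,fx=3,fy=3,interpolation=cv2.INTER_CUBIC))
```

```text
t 32.7833 p [0.4898 0.3389 0.0992] q [ 0.3332  0.624  -0.3342  0.6229] f [ 0.0206  0.657  -1.9034] gap 0.3262478045767128
travel [ 0.0872 -0.0002  0.0009] twist [ 0.0014 -0.0007  0.002 ]
```

View pics/s20.png

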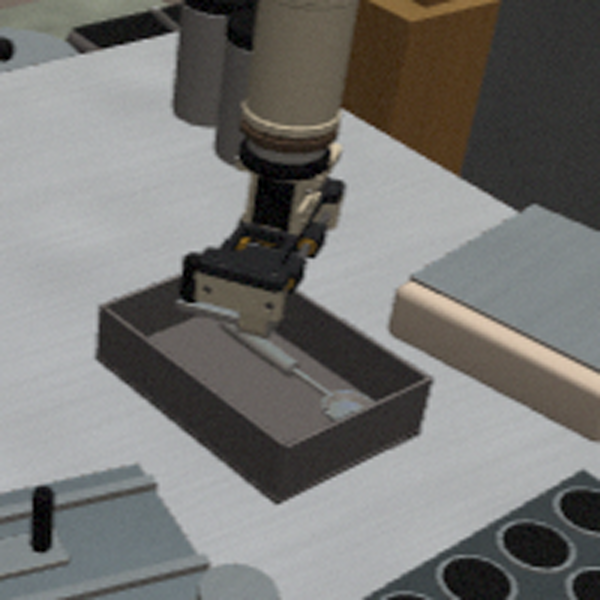

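Request:
{"name": "drive_tool", "arguments": {"travel": [[0.02,0,0.001],[0.04,0,0.001],[0.058,0,0.001],[0.07,0,0.001],[0.078,0,0.001],[0.082,0,0.001],[0.085,0,0.001],[0.086,0,0.001]], "twist": [[0,0,0],[0,0,0],[0,0,0],[0,0,0],[0,0,0],[0,0,0],[0,0,0],[0,0,0]]}}

```text
time_s: 33.55
eef_pos: [0.4923, 0.3391, 0.0158]
ee_rot: [0.335, 0.623, -0.333, 0.624]
ft_force: [-0.6, -0.5, -1.6]
finger_gap: 0.326
```

Run:
```python
from h import *
s=st();print(s["moment"])
```

```text
t 33.55 p [0.4923 0.3391 0.0158] q [ 0.3349  0.6231 -0.3329  0.6236] f [-0.5641 -0.4865 -1.6448] gap 0.3259627891876225
[-0.0418  0.1065 -0.0092]
```

Request:
{"name": "drive_tool", "arguments": {"travel": [[0.002,0,0],[0.004,0,0],[0.006,0,0],[0.007,0,0],[0.007,0,0]], "twist": [[0,0,0],[0,0,0],[0,0,0],[0,0,0],[0,0,0]]}}

```text
time_s: 33.97
eef_pos: [0.4927, 0.3394, 0.0094]
ee_rot: [0.335, 0.623, -0.333, 0.624]
ft_force: [-0.7, -0.4, 4.0]
finger_gap: 0.319
```

Request:
{"name": "drive_tool", "arguments": {"travel": [[0,0,0],[0,0,0],[0,0,0],[0,0,0],[-0.02,0,0],[-0.05,0,0],[-0.09,0,0],[-0.13,0,0],[-0.17,0,0],[-0.2,0,0],[-0.2,0,0],[-0.2,0,0]], "twist": [[0,0,0],[0,0,0],[0,0,0],[0,0,0],[0,0,0],[0,0,0],[0,0,0],[0,0,0],[0,0,0],[0,0,0],[0,0,0],[0,0,0]], "jaw": 0.05}}

```text
time_s: 34.97
eef_pos: [0.4936, 0.3399, 0.2121]
ee_rot: [0.337, 0.622, -0.331, 0.625]
ft_force: [0.8, -0.6, -0.5]
finger_gap: 0.544
```

Run:
```python
from h import *
st();wshot("w21")
cv2.imwrite("pics/s21.png",cv2.resize(grab_frame("scene")[160:360,250:500],None,fx=3.2,fy=3,interpolation=cv2.INTER_CUBIC))
cv2.imwrite("pics/t21.png",grab_frame("top"))
```

```text
t 34.9667 p [0.4936 0.3399 0.2121] q [ 0.3368  0.622  -0.331   0.6246] f [ 0.8328 -0.6162 -0.5108] gap 0.5437194382561834
```

View pics/s21.png

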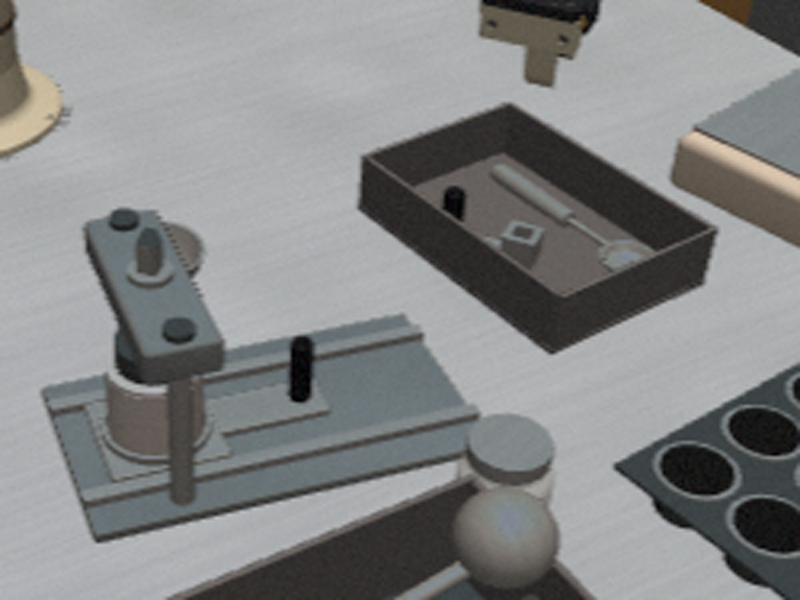

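View pics/t21.png

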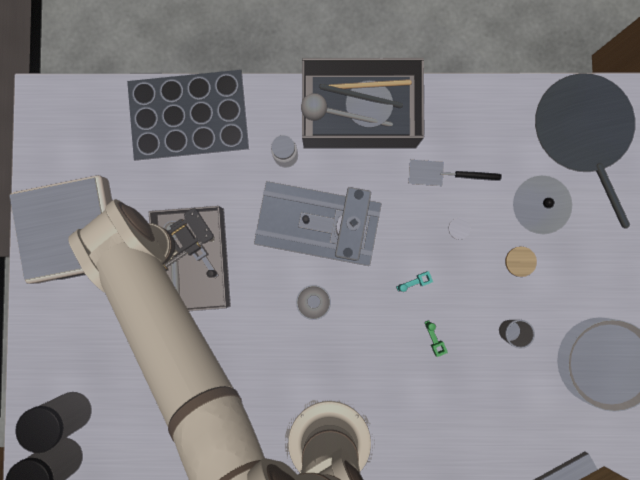

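Run:
```python
from h import *
a=cv2.imread("pics/t21.png");b=cv2.imread("pics/top0.png");d=cv2.absdiff(a,b)
for n,(x,y,w,h) in dict(bowl=(290,280,50,45),jar=(265,130,40,40)).items(): print(n,d[y:y+h,x:x+w].mean())
print(job.hand_in())
```

```text
bowl 2.1622222222222223
jar 2.125625
the job is handed in; nothing more can be done
None
```

The tin is clamped, the crank is off and lying in the tote with the spoon, and I handed the job in after about 35 s. `hand_in` gave no verdict.

**What I did**
- I pushed the tray to its stop: it held without moving at about 20 N.
- I fitted the grey, black-knobbed crank fully down on the shaft. It touched down at the height expected for a seated hub.
- I turned it clockwise by its knob until the screw stopped, then lifted it off and laid it in the tote.

**Last checks**
- **Screw:** the shaft stands 40.9° off the press's axis, against 41.1° expected at 7.0 rad, so the screw is at its stop.
- **Lid and tray:** after clamping, the foot lies on the seated, level lid. The tray handle has not moved since the push.
- **Tote, bowl and jar:** the crank lies flat in the tote. The bowl and jar areas match the first picture apart from slight noise, about 2 grey levels on average.

**What went wrong**
- **Crank jammed:** I pushed too hard at the stop, about 19 N at the knob, and the hub wedged on the shaft.
- **First lift failed:** the fingers slipped off the hub, and easing the crank back had already unscrewed the shaft by about 10–15°.
- **Hard pull:** a second pull reached about 85 N at the wrist. That is under the 120 N limit, but over 40 N on the hub through the fingers. I took the 40 N rule to cover only the arm and the gripper's body.
- **How I fixed it:** I freed the hub with a pull and a counter-twist. I then turned the screw back to its stop with the hub raised about 8–12 mm off its shoulder, and lifted the crank off.

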